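# Rack the reactor scrapers

### The job

Put the two wall scrapers away: lift each one out of the sloping drip rest and slide it blade down into the slot of its own width in the upright white block, the slim one in the narrow slot and the broad one in the wide slot. A stiff catch stops each blade a little short, so press each scraper down until its shoulder sits flush on the block, and let go. Do not bump the reactor, and leave the bottle, the beaker and the jar where they stand.

Things in the scene. Friction and masses are not known exactly. Their poses are not given: they have to be found in the camera images.
- slim_scraper: Flat steel blade 30 wide (y), 4 thick (x), 70 long; above it a black shoulder bar 44 (y) x 14 (x) x 10 high and a black handle 26 (y) x 16 (x) x 60 long. Origin: middle of the shoulder's underside; z up the handle (shoulder 0 to 10, handle 10 to 70, blade down to -70). Alike after a half turn about z. 80 g. Starts in a bay of the rest, leaning 0.5 rad (29 degrees), handle towards the rest's -x.
- broad_scraper: Like the slim one but the blade is 46 wide (y), 4 thick, 70 long and the shoulder bar 60 (y) x 14 x 10; same handle, 26 (y) x 16 (x) x 60. Origin and axes as for the slim one. About 120 g. Starts in the other bay of the drip rest, leaning likewise.
- rest: Fixed drip rest: white foot 130 (x) x 180 (y) x 6 carrying a steel plate on legs (toe ledge 53 above the bench) leaning to -x, 0.5 rad (29 degrees) from vertical, ending 8 mm short of the scrapers' shoulders. Two open bays (at y = +45, -45), with side ribs 10 high, hold a scraper each, blade flat on the plate, handle free above. Origin: centre of its underside; -x roughly faces the robot.
- block: Fixed upright white block 130 (x) x 90 (y) x 92 high, with two vertical slots in its top, the narrow one at x = -32 and the wide one at x = +32 of its frame; both run along its y. Origin: centre of its underside; -x roughly faces the robot.
- slim_slot (a point): Centre of the narrow slot's mouth in the block's top face, 92 above the bench; slot 33 long (y) x 7 wide (x), mouth bevelled 2, axes as the block's. A friction catch 58 below the mouth stops a blade with its shoulder 12 above the block; it yields to about 5 N of push and stays down.
- broad_slot (a point): Centre of the wide slot's mouth in the block's top face, 92 above the bench; slot 49 long (y) x 7 wide (x), mouth bevelled 2, with the same catch.
- reactor: Fixed bench photobioreactor: two green columns side by side along y with steel collars, white head and foot; base 130 (x) x 140 (y), 425 high overall. Origin: centre of its underside. Must not be bumped.
- bottle: Glass bottle with a blue cap, 64 in diameter, 125 high, loose. Origin: centre of its underside. Leave alone.
- beaker: Empty glass beaker, 64 in diameter at the rim, 85 high, loose. Origin: centre of its underside. Leave alone.
- jar: Small amber jar with a white lid, 56 in diameter, 75 high, loose. Origin: centre of its underside. Leave alone.
Not all that is in view belongs to the job. What is shaped like the broad_scraper but green is not meant. What is shaped like the slim_scraper but blue is not meant.

How it is judged (in metres and radians):
At the end, for the whole second after the job is handed in: Each scraper stands in its own slot (within 4 mm of its middle in both directions, within 0.06 rad of upright and of the slot's direction) with its shoulder's underside within 3 mm of the block's top, released and at rest; bottle, beaker and jar within 20 mm of where they were and upright (x of slim_scraper in the frame of slim_slot between -0.004 and 0.004 m and y of slim_scraper in the frame of slim_slot between -0.004 and 0.004 m and z of slim_scraper in the frame of slim_slot between -0.003 and 0.003 m and angle between each of slim_scraper, broad_scraper's own z axis and vertical below 0.06 rad and angle between the y axis of slim_scraper and the y axis of slim_slot, either way round below 0.06 rad and linear speed of each of slim_scraper, broad_scraper below 0.02 m/s and contact force between each of slim_scraper, broad_scraper and the fingers below 0.1 N and x of broad_scraper in the frame of broad_slot between -0.004 and 0.004 m and y of broad_scraper in the frame of broad_slot between -0.004 and 0.004 m and z of broad_scraper in the frame of broad_slot between -0.003 and 0.003 m and angle between the y axis of broad_scraper and the y axis of broad_slot, either way round below 0.06 rad and distance of each of bottle, beaker, jar from where it was at the start of the episode below 0.02 m and angle between each of bottle, beaker, jar's own z axis and vertical below 0.1 rad); the robot touches nothing.
It fails at once if the reactor is hit with more than 8 N (contact force between reactor and anything else above 8 N).
It fails at once if the bottle is tipped or pushed away (angle between bottle's own z axis and vertical above 0.35 rad or distance of bottle from where it was at the start of the episode above 0.04 m).
It fails at once if the beaker is tipped or pushed away (angle between beaker's own z axis and vertical above 0.35 rad or distance of beaker from where it was at the start of the episode above 0.04 m).
It fails at once if the jar is tipped or pushed away (angle between jar's own z axis and vertical above 0.35 rad or distance of jar from where it was at the start of the episode above 0.04 m).
It also fails if it takes over 72 s, if anything falls off the work surface, if the arm or the gripper's body presses on something with over 40 N, if the wrist force passes 120 N, or if a joint passes its speed limit or range.

### The arm

A 7-joint arm with a two-finger parallel gripper is mounted at the origin on the work surface. World frame = base frame: x ahead of the robot, y to its left, z up, the work surface at z = 0. Lengths are in m, angles in degrees, forces in N, time in s.
With the tool pointing down it reaches from about 0.4 to 0.85 m from the base axis. Payload 4.4 kg.
Tool frame: the origin (TCP) lies at the very end of the fingers, on their centre line; the grasp point (between the pads) lies 19 mm behind it (bot.grip_point_offset is the distance from the TCP to the grasp point, in m); z points along the fingers, y is the line along which they close (so a half turn about z gives the same grasp; the last joint's range is limited). The gripper opens to 94 mm and grips with 3 to 60 N. Pads are 16 mm wide; open, the fingers measure 119 mm over their backs; the gripper's body (75 mm by 177 mm) begins 78 mm behind the grasp point.
Start: joints at [66.99, 36.005, 2.206, 86.941, -1.547, 57.084, -1.146], TCP at [0.214, -0.614, 0.205] pointing down, gripper open.
Joint ranges: [-175.42, 175.42], [-21.48, 121.26], [-71.46, 75.88], [10.55, 141.38], [-63.04, 243.04], [13.31, 113.54], [-168.57, 168.57]. Speed limits (degrees/s): [147.25, 147.25, 180, 180, 180, 180, 180].

### API

Orientations are given as [roll, pitch, yaw] about the fixed x, y, z axes, in that order (R = Rz(yaw) Ry(pitch) Rx(roll)).
In Python, from cell import bot gives the robot as it stands.
- The arm moves only by the tool carry_out, never from a script. Its argument "motion" is one flat list of numbers, 7 for each row, row after row: the opening, from 0 (shut) to 1 (fully open), then the shift along the tool's x, y, z as a fraction of full scale, then the turn, a rotation vector about the tool's x, y, z as a fraction of full scale. A call has 1 to 12 rows; each row is the pose to reach, as a shift and turn from the pose commanded when the call began, along the tool's axes at that moment, turning the shorter way round; what a row does not reach only later rows make up. Full scale, the value 1, is 0.15 m for a shift and 180 degrees for a turn. A row lasts 1/8 s, in which the tool goes at most 62.5 mm and 10.7 degrees, less where a joint would pass 70% of its speed; a pose out of reach is approached as far as the arm can. A call with a number of a shift or a turn outside -1 to 1 is refused whole. A call with a gripper value outside its range is refused whole. The fingers move at their own pace and stop on an object; the grip force is fixed at half the most. Time passes only in rows, so rows that repeat a pose let the fingers close. It gives the time, the measured TCP pose, the force, the opening and the grip force at its end, in the units of the state.
- bot.sense(): the state, without advancing time (a new reading comes with each control period).
- bot.camera(name): name is "scene" or "top"; returns a dict with "image" (400x640x3 uint8, red, green, blue), "camera_matrix" (3x3 intrinsics, pixels), "rvec" (rotation vector, rad) and "tvec" (3), from world to camera coordinates, as OpenCV has them. Camera axes: x right, y down, z forward; pixel columns grow to the right and rows downward; lengths in m; the calibration is good to about 2 mm. A picture is of the moment at which its call begins. There is no depth.
- bot.job_done(): hands the job in; it is judged then, once.
The state is a dict: "clock": time; "joint_pos": joint angles; "qd": joint speeds; "tau": joint torques, N m; "eef_pos": TCP position; "tcp_rot": TCP orientation; "force": force on the tool from outside, world axes, zero at the start; "wrist_torque": the same for the moment, N m; "gripper_width": opening from 0.0 (shut) to 1.0 (fully open); "finger_force": force on a finger pad.
Only numpy, scipy, OpenCV 4.12 (cv2) and the standard library are available. Lean on these libraries where they do the work, as an engineer would, in place of code of your own. Each camera call takes 0.05 s, during which the arm holds its last target. There are 200 camera calls.

## Working session

There is one attempt and no reset: what is moved stays moved. The work goes in short steps, Python scripts to look and compute and a tool call to move; the robot and the scene stay as the last step left them, time stands still between calls to the robot, and variables do not carry over. Pictures are saved under pics/ and viewed, at most 10 in all, crops included, and the job is handed in when it is done.

Besides the shell and the picture viewer there is one more tool, called after "Emit:" by a JSON object that holds its "fn" and its "kwargs", one argument or row to a line. carry_out: Moves the arm, as the interface text tells. Shift numbers are shares of 0.15 m and turn numbers shares of 180 degrees, none past 1 either way. Its arguments: {"type":"object","properties":{"motion":{"type":"array"}},"required":["motion"]}

```bash
mkdir -p pics; ls
python3 - <<'E'
from cell import bot
import cv2,numpy as np
for n in("scene","top"):
    c=bot.camera(n); cv2.imwrite(f"pics/{n}0.png",c["image"][:,:,::-1])
    R=cv2.Rodrigues(np.array(c["rvec"]))[0]; print(n,np.array(c["camera_matrix"]).tolist(),(-R.T@np.array(c["tvec"]).ravel()).round(3),R.round(2).tolist())
print(bot.sense())
E
```

```text
pics
scene [[420.0724352881663, 0.0, 317.05375951413646], [0.0, 420.0724352881663, 205.75468003924095], [0.0, 0.0, 1.0]] [0.498 0.597 1.089] [[-1.0, -0.05, 0.01], [-0.05, 0.88, -0.47], [0.02, -0.47, -0.88]]
top [[362.5456028734525, 0.0, 317.8052913205595], [0.0, 362.5456028734525, 198.71087610873286], [0.0, 0.0, 1.0]] [0.287 0.046 1.114] [[0.09, -1.0, 0.0], [-0.97, -0.08, -0.23], [0.23, 0.02, -0.97]]
{'clock': 0.1, 'joint_pos': array([66.99048167, 36.05178542,  2.20612961, 86.98755444, -1.54679721,
       57.08341343, -1.1473143 ]), 'qd': array([ 0.06657155, -0.12315173,  0.092594  , -0.15770089,  0.05672282,
       -0.08977672, -0.04491581]), 'tau': array([ 3.07178350e-03, -5.50782359e+01,  1.14736576e+00, -1.87115926e+01,
       -5.21969609e-02,  1.91990338e-02,  5.10178234e-05]), 'eef_pos': array([ 0.21399381, -0.61316197,  0.20468303]), 'tcp_rot': array([-1.79907054e+02,  2.92933708e-03,  1.92354695e+01]), 'force': array([-0.33650851,  0.44497196, -0.12527448]), 'wrist_torque': array([ 0.02770932, -0.08142095, -0.01087102]), 'finger_force': 0.0, 'gripper_width': 1.0019755491218243}
```

View pics/scene0.png

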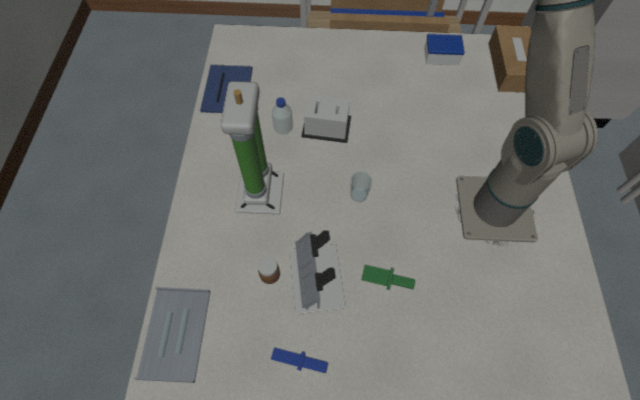

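View pics/top0.png

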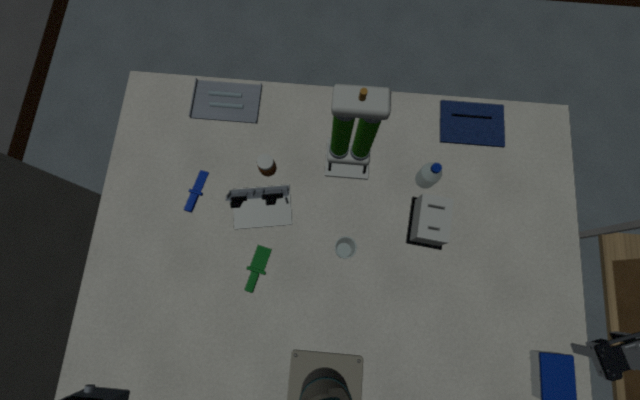

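Black-handled scrapers sit in the rest at scene (320,243) and (325,278), or top (272,198) and (238,201). The lookalikes are green at scene (388,278) / top (258,268) and blue at scene (300,360) / top (197,190). The block is at scene (327,120) / top (430,222). By the description I want the black ones, and I'll check which is slim and which broad in a close crop.

```bash
cat > h.py <<'E'
from cell import bot
import cv2,numpy as np
class Cam:
    def __init__(s,n):
        c=bot.camera(n); s.im=c["image"][:,:,::-1].copy(); s.K=np.array(c["camera_matrix"]); s.r=np.array(c["rvec"],float); s.t=np.array(c["tvec"],float).reshape(3,1)
        s.R=cv2.Rodrigues(s.r)[0]; s.P=s.K@np.hstack([s.R,s.t]); s.c=(-s.R.T@s.t).ravel()
    def ray(s,p): d=s.R.T@np.linalg.inv(s.K)@np.array([p[0],p[1],1.]); return d/np.linalg.norm(d)
    def onz(s,p,z): d=s.ray(p); return s.c+d*(z-s.c[2])/d[2]
    def proj(s,X): return cv2.projectPoints(np.atleast_2d(np.array(X,float)),s.r,s.t,s.K,None)[0][:,0]
def tri(a,pa,b,pb):
    A=[];y=[]
    for c,p in((a,pa),(b,pb)):
        d=c.ray(p);M=np.eye(3)-np.outer(d,d);A.append(M);y.append(M@c.c)
    X,res,_,_=np.linalg.lstsq(np.vstack(A),np.hstack(y),rcond=None); return X,res
def crop(im,x0,y0,x1,y1,k): return cv2.resize(im[y0:y1,x0:x1],None,fx=k,fy=k,interpolation=cv2.INTER_CUBIC)
E
python3 - <<'E'
from h import *
s=Cam("scene");t=Cam("top")
a=crop(s.im,285,220,355,320,6); b=crop(t.im,220,175,300,235,5)
g=lambda i:np.clip(i*1.6,0,255).astype(np.uint8)
h=np.zeros((600,820,3),np.uint8);h[:600,:420]=g(a);h[:300,420:820]=g(b)
cv2.imwrite("pics/rest.png",cv2.resize(h[:,:],(800,585)))
a=crop(s.im,295,90,360,145,7); b=crop(t.im,400,185,455,255,6)
h=np.zeros((420,790,3),np.uint8);h[:385,:455]=g(a);h[:420,457:787]=g(b)
cv2.imwrite("pics/block.png",h)
E
```

```text
(no output)
```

View pics/rest.png

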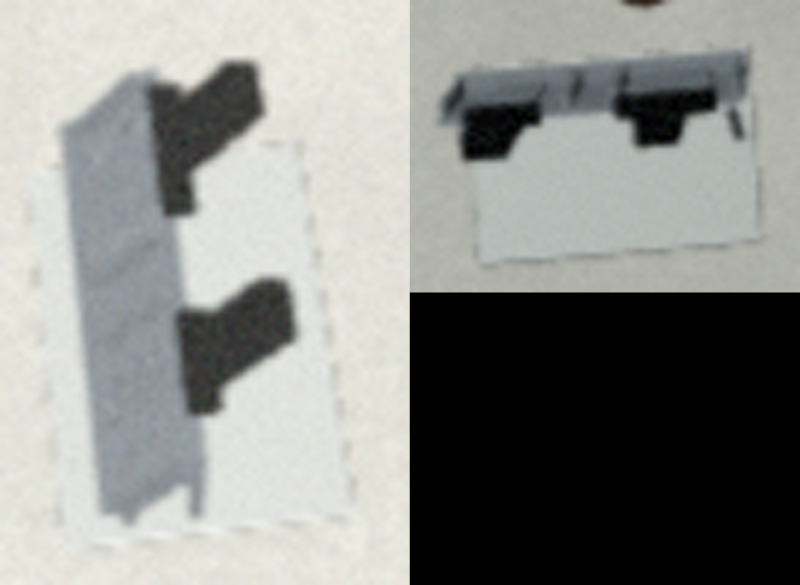

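View pics/block.png

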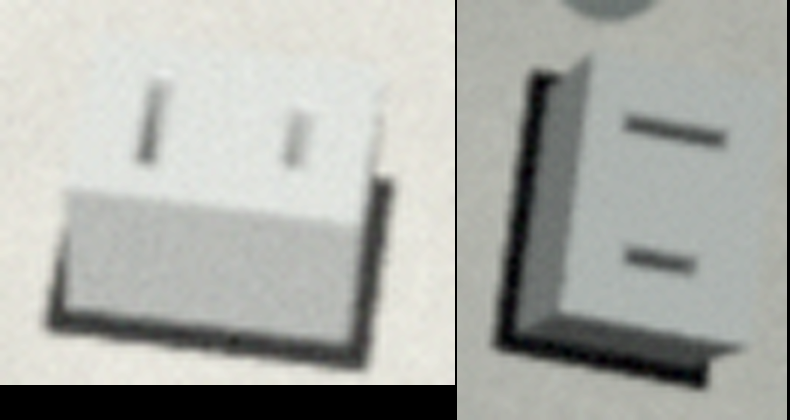

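The crops show the upper (-y) scraper has the wider shoulder, about scene (314,245), so it is the broad one. The slim one is at scene (319,282). The wide slot is at scene (317,108) / top (432,207), and the narrow slot is at scene (337,110) / top (432,229). Next I'll extract the features.

```bash
cat > meas.py <<'E'
from h import *
def blobs(im,box,thr,k=8,amin=8,chan=None):
    x0,y0,x1,y1=box; g=cv2.cvtColor(im,cv2.COLOR_BGR2GRAY)[y0:y1,x0:x1]
    g=cv2.resize(g,None,fx=k,fy=k,interpolation=cv2.INTER_CUBIC)
    cs,_=cv2.findContours((g<thr).astype(np.uint8),cv2.RETR_EXTERNAL,cv2.CHAIN_APPROX_NONE)
    f=lambda p:(np.asarray(p,float).reshape(-1,2)+.5)/k-.5+[x0,y0]
    return [(cv2.contourArea(c)/k/k,f(c),f(cv2.approxPolyDP(c,1.0*k*0.9,True))) for c in cs if cv2.contourArea(c)>amin*k*k]
E
python3 - <<'E'
from meas import *
np.set_printoptions(precision=1,suppress=True)
s=Cam("scene");t=Cam("top")
for n,c,b in(("scene",s,(290,225,345,305)),("top",t,(226,183,300,215))):
    for a,f,p in blobs(c.im,b,60): print(n,a,p.tolist().__repr__() if 0 else p.round(1).tolist())
print("slots")
S={}
for n,c,b in(("scene",s,(308,98,348,116)),("top",t,(425,201,447,237))):
    g=cv2.cvtColor(c.im,cv2.COLOR_BGR2GRAY)[b[1]:b[3],b[0]:b[2]]; w=np.clip(np.median(g)-12-g.astype(float),0,None)
    m,l,st,ce=cv2.connectedComponentsWithStats((w>0).astype(np.uint8))
    for i in range(1,m):
        if st[i,4]<5: continue
        ys,xs=np.nonzero(l==i); ww=w[ys,xs]; P=np.c_[xs+b[0],ys+b[1]].astype(float); mu=(P*ww[:,None]).sum(0)/ww.sum()
        ev,V=np.linalg.eigh(np.cov(P.T,aweights=ww)); print(n,st[i,4],mu,V[:,1],np.sqrt(ev))
        S.setdefault(n,[]).append((mu,V[:,1]))
for z in(.092,):
  for n,c in(("scene",s),("top",t)):
    for mu,v in S[n]:
        X=c.onz(mu,z);d=c.onz(mu+3*v,z)-c.onz(mu-3*v,z); print(n,(X*1000).round(1),np.degrees(np.arctan2(d[1],d[0])))
E
```

```text
scene 250.109375 [[332.8, 268.2], [328.4, 268.2], [320.9, 273.3], [315.1, 273.3], [317.1, 290.2], [320.9, 289.8], [323.3, 284.3], [333.9, 277.7]]
scene 257.0390625 [[327.3, 231.1], [323.3, 230.8], [316.8, 236.1], [313.6, 234.4], [310.2, 234.7], [313.1, 256.1], [317.1, 255.6], [317.1, 248.6], [328.8, 238.9]]
top 194.609375 [[226.8, 195.2], [227.1, 197.8], [229.1, 197.8], [230.3, 200.2], [230.4, 206.8], [237.2, 207.2], [239.4, 206.4], [243.2, 200.6], [246.1, 199.9], [248.1, 192.2], [246.7, 191.7], [244.3, 193.9], [243.9, 192.7], [242.2, 195.1], [231.3, 195.3], [230.1, 190.9]]
top 20.9453125 [[254.7, 189.2], [251.7, 192.8], [252.9, 196.3], [254.9, 195.8], [256.1, 192.9]]
top 205.15625 [[260.3, 195.8], [262.3, 198.7], [265.1, 199.6], [266.4, 204.4], [273.2, 204.2], [276.8, 198.2], [282.2, 196.9], [283.3, 192.2], [280.7, 189.2], [279.6, 191.9], [265.1, 193.1], [263.6, 188.3]]
top 8.0859375 [[286.9, 187.1], [286.2, 190.1], [287.7, 192.9], [288.4, 188.8]]
slots
scene 43 [316.  108.2] [-0.2  1. ] [0.8 3.2]
scene 28 [336.7 110.1] [-0.2  1. ] [0.8 2.1]
top 66 [435.9 206.5] [-1.  -0.2] [0.8 4.7]
top 46 [433.2 228. ] [-1.  -0.2] [0.8 3.2]
scene [ 536.6 -272.3   92. ] 85.55188519431614
scene [ 473.1 -268.    92. ] 83.27176316686399
top [ 535.8 -278.4   92. ] 83.82511532289729
top [ 472.4 -271.3   92. ] 84.6053762377127
```

Run:
```python
from meas import *
np.set_printoptions(precision=1,suppress=True)
s=Cam("scene");t=Cam("top")
E=[]
for n,ps,pt in(("slim",(333.35,272.95),(235,206.9)),("broad",(328.1,235.1),(270.2,204.4))):
    X,r=tri(s,ps,t,pt);E.append(X);print(n,"handle end low edge mid",X*1000,"res mm",np.sqrt(r)*1000, "at z.1775?",s.onz(ps,X[2])*1000)
d=E[0]-E[1];print("len",np.linalg.norm(d)*1000,"y-dir deg",np.degrees(np.arctan2(d[1],d[0])))
a,b=t.onz((234.35,228.7),.006),t.onz((292.2,223.8),.006);print("foot front",a*1000,b*1000,np.degrees(np.arctan2(*(a-b)[[1,0]])))
# scene foot corners near edge (crop px) 
f=lambda u,v:(u/5.854+285,v/5.854+220)
for u,v in((352,518),(300,143),(65,543)):print("scene foot",s.onz(f(u,v),.006)*1000)
# slot end profiles
S={"scene":(s,[((316.,108.2),(-.2,1)),((336.7,110.1),(-.2,1))]),"top":(t,[((435.9,206.5),(-1,-.17)),((433.2,228.),(-1,-.17))])}
M={}
for n,(c,L) in S.items():
    g=cv2.cvtColor(c.im,cv2.COLOR_BGR2GRAY).astype(np.float32)
    for i,(mu,v) in enumerate(L):
        v=np.array(v)/np.linalg.norm(v);nn=np.array([-v[1],v[0]]);q=np.arange(-13,13,.25)
        P=np.array(mu)+q[:,None]*v
        pr=np.min([cv2.remap(g,(P+o*nn)[:,:1].astype(np.float32),(P+o*nn)[:,1:].astype(np.float32),cv2.INTER_LINEAR)[:,0] for o in(-.7,0,.7)],axis=0)
        hi=np.percentile(pr,85);lo=pr.min();k=q[pr<(hi+lo)/2]; e=[np.array(mu)+k[0]*v,np.array(mu)+k[-1]*v]
        M[n,i]=(e[0]+e[1])/2
        Y=[c.onz(p,.092) for p in e];print(n,i,e[0],e[1],"mid",(Y[0]+Y[1])*500,"len",np.linalg.norm(Y[0]-Y[1])*1000, pr[::4].astype(int))
for i in(0,1):
    X,r=tri(s,M["scene",i],t,M["top",i]);print(i,X*1000,np.sqrt(r)*1000)
```

```text
slim handle end low edge mid [470.1 279.5 168.7] res mm [0.1] at z.1775? [470.2 279.4 168.7]
broad handle end low edge mid [485.1 186.5 170.5] res mm [0.8] at z.1775? [485.6 186.3 170.5]
len 94.18924199888205 y-dir deg 99.12082452011303
foot front [433.4 312.3   6. ] [463.8 136.5   6. ] 99.82564061444364
scene foot [432.  317.7   6. ]
scene foot [459.7 139.9   6. ]
scene foot [557.8 334.9   6. ]
scene 0 [317.2 102.3] [315.1 112.6] mid [ 536.3 -275.3   92. ] len 41.45310684253752 [141 140 140 141 143 137 123 111 106 106 102  99  94  85  85  84  83  90
 118 136 140 140 135 122 115 115]
scene 1 [337.5 106.2] [334.2 122.6] mid [ 475.1 -251.4   92. ] len 65.10458369653922 [140 141 141 140 140 140 142 141 134 120 112 110 109 108 105 105 112 134
 139 141 139 138 139 130 121 116]
top 0 [444.  207.9] [427.8 205.1] mid [ 535.9 -278.4   92. ] len 47.08057704750386 [110 110 110 108  97  73  59  55  53  51  49  53  54  54  55  53  50  51
  52  55  57  69  95 108 110 110]
top 1 [438.9 229. ] [427.8 227.1] mid [ 472.4 -271.7   92. ] len 31.655276373390823 [110 110 111 109 110 108 103  82  69  60  54  54  54  49  50  52  53  54
  65  89 106 110 110 110 109 110]
0 [ 536.9 -280.    86.6] [0.5]
1 [ 476.5 -281.4   57.9] [3.3]
```

```bash
cat >> h.py <<'E'
from scipy.spatial.transform import Rotation as Ro
def down(yaw,tilt=0):  # tool x at yaw, tool z tilted outward (+x of yaw frame) by tilt deg
    return Ro.from_euler('z',yaw,degrees=True)*Ro.from_euler('y',-tilt,degrees=True)*Ro.from_euler('x',180,degrees=True)
def chain(wps,start=None):
    st=bot.sense(); p,R=start or (np.array(st["eef_pos"]),Ro.from_euler('xyz',st["tcp_rot"],degrees=True))
    for q,Q in wps:
        q=np.array(q); print("->",q,"|",(R.inv().apply(q-p)/.15).round(3).tolist(),((R.inv()*Q).as_rotvec()/np.pi).round(3).tolist()); p,R=q,Q
E
python3 - <<'E'
from h import *
t=Cam("top");s=Cam("scene")
for n,p in(("reactor foot corners",(325,177)),("",(368,178)),("beaker",(345,250)),("bottle",(427,183)),("jar",(268,174))): print(n,t.onz(p,0).round(3))
print("reactor head at .425",[t.onz(p,.42).round(3) for p in((333,116),(388,117))])
D=down
print(D(19.2).apply([0,0,1]),D(9.2,28.65).as_matrix().round(2).tolist())
T=D(9.2,28.65); z=T.apply([0,0,1]); g=np.array([.5004,.2824,.1305])
chain([((.29,-.50,.33),D(9.2)),((.38,-.36,.35),D(9.2)),((.41,-.215,.35),D(9.2)),((.42,-.07,.35),D(9.2)),((.42,.075,.35),D(9.2)),((.41,.2,.34),D(9.2)),(g-.14*z,T),(g-.06*z,T),(g,T)])
E
```

```text
reactor foot corners [0.625 0.048 0.   ]
 [ 0.633 -0.09   0.   ]
beaker [ 0.398 -0.032  0.   ]
bottle [ 0.633 -0.279  0.   ]
jar [0.619 0.231 0.   ]
reactor head at .425 [array([0.631, 0.041, 0.42 ]), array([ 0.638, -0.073,  0.42 ])]
[ 4.02745486e-17 -1.15652750e-16 -1.00000000e+00] [[0.87, 0.16, 0.47], [0.14, -0.99, 0.08], [0.48, 0.0, -0.88]]
-> [ 0.29 -0.5   0.33] | [0.727, -0.549, -0.83] [-0.0, -0.0, 0.056]
-> [ 0.38 -0.36  0.35] | [0.742, -0.825, -0.133] [0.0, 0.0, 0.0]
-> [ 0.41  -0.215  0.35 ] | [0.352, -0.922, -0.0] [0.0, 0.0, 0.0]
-> [ 0.42 -0.07  0.35] | [0.22, -0.944, -0.0] [0.0, 0.0, 0.0]
-> [0.42  0.075 0.35 ] | [0.155, -0.954, -0.0] [0.0, 0.0, 0.0]
-> [0.41 0.2  0.34] | [0.067, -0.833, 0.067] [0.0, 0.0, 0.0]
-> [0.43413937 0.27166812 0.25335909] | [0.235, -0.446, 0.578] [0.0, 0.159, 0.0]
-> [0.47200259 0.27780062 0.18315389] | [0.0, 0.0, 0.533] [0.0, 0.0, 0.0]
-> [0.5004 0.2824 0.1305] | [-0.0, -0.0, 0.4] [0.0, 0.0, 0.0]
```

Emit:
{"fn": "carry_out", "kwargs": {
  "motion": [1,0.727,-0.549,-0.83,0,0,0.056,1,0.727,-0.549,-0.83,0,0,0.056,1,0.727,-0.549,-0.83,0,0,0.056,1,0.727,-0.549,-0.83,0,0,0.056,1,0.727,-0.549,-0.83,0,0,0.056]
}}

```text
clock: 1.12
eef_pos: [0.2893, -0.5003, 0.3297]
tcp_rot: [180.0, 0.0, 9.1]
force: [-0.8, -0.0, 0.4]
gripper_width: 1.002
finger_force: 0.0
```

Emit:
{"fn": "carry_out", "kwargs": {
  "motion": [1,0.742,-0.825,-0.133,0,0,0,1,0.742,-0.825,-0.133,0,0,0,1,0.742,-0.825,-0.133,0,0,0,1,0.742,-0.825,-0.133,0,0,0]
}}

```text
clock: 1.62
eef_pos: [0.3815, -0.358, 0.3489]
tcp_rot: [-179.9, 0.0, 9.4]
force: [-0.3, -0.5, -0.2]
gripper_width: 1.002
finger_force: 0.0
```

Emit:
{"fn": "carry_out", "kwargs": {
  "motion": [1,0.352,-0.922,0,0,0,0,1,0.352,-0.922,0,0,0,0,1,0.352,-0.922,0,0,0,0,1,0.352,-0.922,0,0,0,0]
}}

```text
clock: 2.12
eef_pos: [0.4097, -0.2157, 0.3491]
tcp_rot: [-180.0, 0.1, 9.2]
force: [0.3, -1.3, -0.4]
gripper_width: 0.999
finger_force: 0.0
```

Emit:
{"fn": "carry_out", "kwargs": {
  "motion": [1,0.22,-0.944,0,0,0,0,1,0.22,-0.944,0,0,0,0,1,0.22,-0.944,0,0,0,0,1,0.22,-0.944,0,0,0,0]
}}

```text
clock: 2.62
eef_pos: [0.4205, -0.0717, 0.3495]
tcp_rot: [180.0, 0.1, 9.1]
force: [0.1, -0.5, 0.0]
gripper_width: 1.001
finger_force: 0.0
```

Tracking is good. I'll continue to just before the rest.

Emit:
{"fn": "carry_out", "kwargs": {
  "motion": [1,0.155,-0.954,0,0,0,0,1,0.155,-0.954,0,0,0,0,1,0.155,-0.954,0,0,0,0,1,0.155,-0.954,0,0,0,0]
}}

```text
clock: 3.12
eef_pos: [0.4214, 0.0731, 0.3495]
tcp_rot: [180.0, 0.0, 9.1]
force: [-0.4, -0.5, -0.7]
gripper_width: 1.0
finger_force: 0.0
```

Emit:
{"fn": "carry_out", "kwargs": {
  "motion": [1,0.067,-0.833,0.067,0,0,0,1,0.067,-0.833,0.067,0,0,0,1,0.067,-0.833,0.067,0,0,0,1,0.067,-0.833,0.067,0,0,0]
}}

```text
clock: 3.62
eef_pos: [0.4119, 0.1966, 0.3394]
tcp_rot: [179.9, 0.0, 8.9]
force: [0.2, -0.7, 0.4]
gripper_width: 1.002
finger_force: 0.0
```

Emit:
{"fn": "carry_out", "kwargs": {
  "motion": [0.7,0.235,-0.446,0.578,0,0.159,0,0.7,0.235,-0.446,0.578,0,0.159,0,0.7,0.235,-0.446,0.578,0,0.159,0,0.7,0.235,-0.446,0.578,0,0.159,0,0.7,0.235,-0.446,0.578,0,0.159,0,0.7,0.235,-0.446,0.578,0,0.159,0]
}}

```text
clock: 4.38
eef_pos: [0.4355, 0.269, 0.2533]
tcp_rot: [179.9, -28.6, 9.1]
force: [0.3, -0.6, 0.6]
gripper_width: 0.699
finger_force: 0.0
```

Run:
```python
from h import *
s=Cam("scene");t=Cam("top")
z=down(9.2,28.65).apply([0,0,1]);g=np.array([.5004,.2824,.1305]);
chain([(g-.06*z,down(9.2,28.65)),(g,down(9.2,28.65))])
im=np.hstack([crop(s.im,280,190,380,320,4),crop(t.im,200,160,300,290,4)]);cv2.imwrite("pics/pre.png",np.clip(im*1.5,0,255).astype(np.uint8))
```

```text
-> [0.47200259 0.27780062 0.18315389] | [-0.011, -0.015, 0.53] [0.001, -0.0, -0.001]
-> [0.5004 0.2824 0.1305] | [-0.0, -0.0, 0.4] [0.0, 0.0, 0.0]
```

View pics/pre.png

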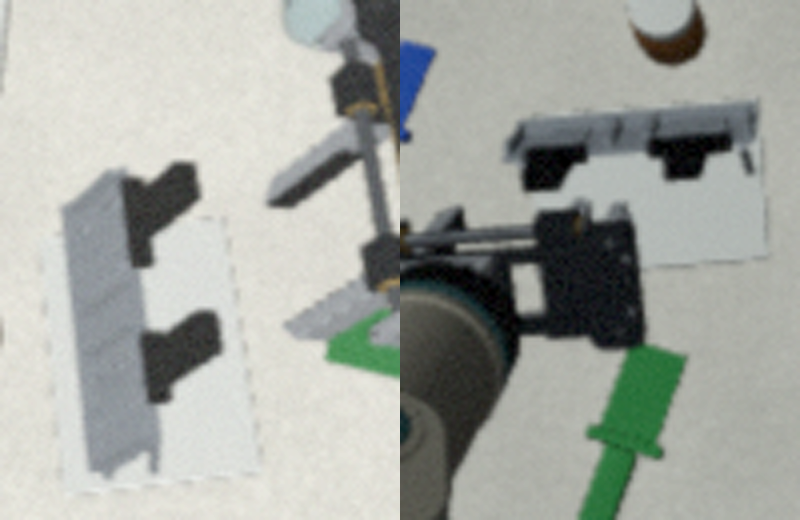

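The crop shows the fingers either side of the slim handle's line: tips at crop (272,200) and (290,330), slim handle end at about (205,330). I'll advance along the handle axis.

Emit:
{"fn": "carry_out", "kwargs": {
  "motion": [0.7,-0.011,-0.015,0.53,0,0,0,0.7,-0.011,-0.015,0.53,0,0,0,0.7,-0.011,-0.015,0.53,0,0,0,0.7,-0.011,-0.015,0.53,0,0,0]
}}

```text
clock: 4.97
eef_pos: [0.4752, 0.2833, 0.2005]
tcp_rot: [179.3, -27.1, 9.2]
force: [-0.2, 0.2, -0.1]
gripper_width: 0.703
finger_force: 0.0
```

Run:
```python
from h import *
s=Cam("scene");t=Cam("top")
T=down(9.2,28.65);z=T.apply([0,0,1]);g=np.array([.5004,.2824,.1305]);
chain([(g,T)])
p=np.array(bot.sense()["eef_pos"])
X=[p,g,g-.049*z]
for c in(s,t):
    for q in c.proj(X): cv2.circle(c.im,tuple((q*16).round().astype(int).tolist()),8,(0,0,255),-1,shift=4)
im=np.hstack([crop(s.im,290,220,370,320,5),crop(t.im,210,170,285,270,5)]);cv2.imwrite("pics/pre2.png",np.clip(im*1.5,0,255).astype(np.uint8))
```

```text
-> [0.5004 0.2824 0.1305] | [-0.066, 0.032, 0.494] [0.004, 0.008, 0.0]
```

View pics/pre2.png

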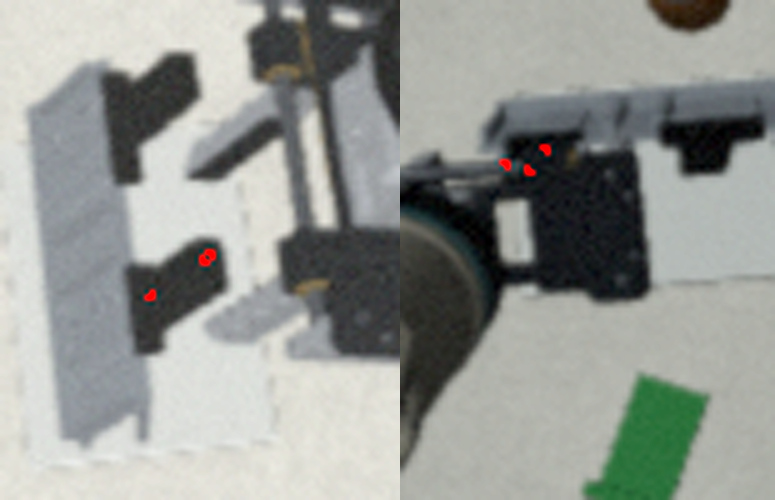

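```bash
python3 -c "
from h import *
s=bot.sense();print(s['joint_pos'].round(1),s['qd'].round(1),s['force'],s['eef_pos'],s['tcp_rot'])"
```

```text
[ -55.8   21.3   15.   127.6   47.5   13.4 -168.5] [-0.8 -0.2  0.1  0.1 -0.  -0.1 -0.2] [ 0.60551002 -1.27601601  0.30075626] [0.47482374 0.28391096 0.20083226] [179.32999719 -27.15350632   9.25645577]
```

J7 and J6 are both at their limits. I'll back off, take the half-turned grasp, and tilt the tool only about 15°, since the pads close across the handle's y faces and leave pitch free.

Run:
```python
from h import *
zh=down(9.2,28.65).apply([0,0,1]); G=np.array([.5004,.2824,.1305])-.019*zh
print("G",G)
A=down(9.2);B=down(9.2+120);C=down(189.2,-15);z=C.apply([0,0,1]);t=G+.019*z
chain([((.42,.24,.31),A),((.42,.24,.31),B),(t-.1*z,C),(t-.05*z,C),(t,C)])
```

```text
G [0.49140749 0.28094353 0.14717373]
-> [0.42 0.24 0.31] | [-0.031, 0.24, -0.831] [0.004, -0.151, -0.001]
-> [0.42 0.24 0.31] | [0.0, 0.0, 0.0] [0.0, 0.0, -0.667]
-> [0.47071282 0.27759173 0.22541373] | [-0.019, 0.42, 0.564] [-0.044, -0.076, -0.331]
-> [0.48348731 0.27966074 0.17711743] | [-0.0, 0.0, 0.333] [0.0, 0.0, 0.0]
-> [0.49626179 0.28172976 0.12882114] | [0.0, -0.0, 0.333] [0.0, 0.0, 0.0]
```

Emit:
{"fn": "carry_out", "kwargs": {
  "motion": [0.7,-0.031,0.24,-0.831,0,-0.155,0,0.7,-0.031,0.24,-0.831,0,-0.155,0,0.7,-0.031,0.24,-0.831,0,-0.155,0,0.7,-0.031,0.24,-0.831,0,-0.155,0,0.7,-0.031,0.24,-0.831,0,-0.155,0]
}}

```text
clock: 5.7
eef_pos: [0.4226, 0.2401, 0.3107]
tcp_rot: [179.4, 0.5, 8.7]
force: [0.1, 0.7, -0.0]
gripper_width: 0.699
finger_force: 0.0
```

Emit:
{"fn": "carry_out", "kwargs": {
  "motion": [0.7,0,0,0,0,0,-0.3,0.7,0,0,0,0,0,-0.3,0.7,0,0,0,0,0,-0.3,0.7,0,0,0,0,0,-0.3,0.7,0,0,0,0,0,-0.3,0.7,0,0,0,0,0,-0.66,0.7,0,0,0,0,0,-0.66,0.7,0,0,0,0,0,-0.66,0.7,0,0,0,0,0,-0.66,0.7,0,0,0,0,0,-0.66,0.7,0,0,0,0,0,-0.66,0.7,0,0,0,0,0,-0.66]
}}

```text
clock: 7.2
eef_pos: [0.4185, 0.2405, 0.308]
tcp_rot: [-178.9, 0.3, 127.8]
force: [0.0, 1.0, 0.8]
gripper_width: 0.704
finger_force: 0.0
```

Run:
```python
from h import *
print(bot.sense()['joint_pos'].round(1))
G=np.array([.49141,.28094,.14717])
C=down(189.2,-15);z=C.apply([0,0,1]);t=G+.019*z
chain([(t-.1*z,C)])
```

```text
[  0.2  21.1 -46.5 102.6  17.   64.7 -14.2]
-> [0.47071534 0.2775882  0.22540999] | [-0.015, 0.437, 0.543] [-0.051, -0.077, -0.338]
```

Emit:
{"fn": "carry_out", "kwargs": {
  "motion": [0.7,-0.015,0.437,0.543,-0.051,-0.077,-0.338,0.7,-0.015,0.437,0.543,-0.051,-0.077,-0.338,0.7,-0.015,0.437,0.543,-0.051,-0.077,-0.338,0.7,-0.015,0.437,0.543,-0.051,-0.077,-0.338,0.7,-0.015,0.437,0.543,-0.051,-0.077,-0.338,0.7,-0.015,0.437,0.543,-0.051,-0.077,-0.338,0.7,-0.015,0.437,0.543,-0.051,-0.077,-0.338,0.7,-0.015,0.437,0.543,-0.051,-0.077,-0.338]
}}

```text
clock: 8.2
eef_pos: [0.472, 0.2781, 0.2266]
tcp_rot: [179.8, 15.0, -171.1]
force: [-0.9, -0.2, 0.8]
gripper_width: 0.7
finger_force: 0.0
```

Run:
```python
from h import *
print(bot.sense()['joint_pos'].round(1),bot.sense()['tcp_rot'])
G=np.array([.49141,.28094,.14717])
for a in(15,28.65):
    C=down(189.2,-a);z=C.apply([0,0,1]);t=G+.019*z
    chain([(t-.04*z,C),(t,C)])
```

```text
[ -0.6  27.4 -53.6 114.8  46.5  45.4  17.5] [ 179.81027659   15.03237112 -171.09675072]
-> [0.48604472 0.28007101 0.16745444] | [0.011, -0.003, 0.405] [0.001, 0.0, -0.002]
-> [0.4962643  0.28172623 0.12881741] | [0.0, -0.0, 0.267] [0.0, 0.0, 0.0]
-> [0.4814709  0.27933022 0.16559886] | [0.044, -0.003, 0.409] [0.0, -0.076, -0.002]
-> [0.50040251 0.28239647 0.13049627] | [-0.0, 0.0, 0.267] [0.0, 0.0, 0.0]
```

J6 now has plenty of room, so I can use the full tilt along the handle axis.

Emit:
{"fn": "carry_out", "kwargs": {
  "motion": [0.7,0.044,-0.003,0.409,0,-0.076,-0.002,0.7,0.044,-0.003,0.409,0,-0.076,-0.002,0.7,0.044,-0.003,0.409,0,-0.076,-0.002,0.7,0.044,-0.003,0.409,0,-0.076,-0.002,0.7,0.044,-0.003,0.409,0,-0.076,-0.002]
}}

```text
clock: 8.82
eef_pos: [0.4828, 0.2796, 0.1665]
tcp_rot: [180.0, 28.8, -170.7]
force: [0.5, 1.0, 1.1]
gripper_width: 0.702
finger_force: 0.0
```

Run:
```python
from h import *
print(bot.sense()['joint_pos'].round(1),bot.sense()['tcp_rot'])
C=down(189.2,-28.65)
chain([([.5004,.2824,.1305],C)])
```

```text
[-16.   28.7 -38.1 130.   89.   34.2 -28.4] [ 179.96446801   28.75993828 -170.65093593]
-> [0.5004 0.2824 0.1305] | [0.011, -0.001, 0.268] [0.001, 0.001, 0.001]
```

Emit:
{"fn": "carry_out", "kwargs": {
  "motion": [0.7,0.005,-0.001,0.13,0,0,0,0.7,0.01,-0.001,0.268,0,0,0,0.7,0.01,-0.001,0.268,0,0,0,0.7,0.01,-0.001,0.268,0,0,0]
}}

```text
clock: 9.32
eef_pos: [0.5, 0.2819, 0.1306]
tcp_rot: [180.0, 28.8, -170.6]
force: [-0.1, 0.3, 0.7]
gripper_width: 0.698
finger_force: 0.0
```

Run:
```python
from h import *
print(bot.sense()['joint_pos'].round(1),bot.sense()['force'])
s=Cam("scene");t=Cam("top")
im=np.hstack([crop(s.im,285,215,365,315,5),crop(t.im,210,170,285,270,5)]);cv2.imwrite("pics/g1.png",np.clip(im*1.5,0,255).astype(np.uint8))
chain([([.5004,.2824,.1305],down(189.2,-28.65))])
```

```text
[-16.2  34.1 -37.  129.7  97.8  35.7 -35.3] [-0.0800516   0.2502151   0.65128522]
-> [0.5004 0.2824 0.1305] | [-0.003, 0.002, 0.004] [0.001, 0.001, 0.001]
```

View pics/g1.png

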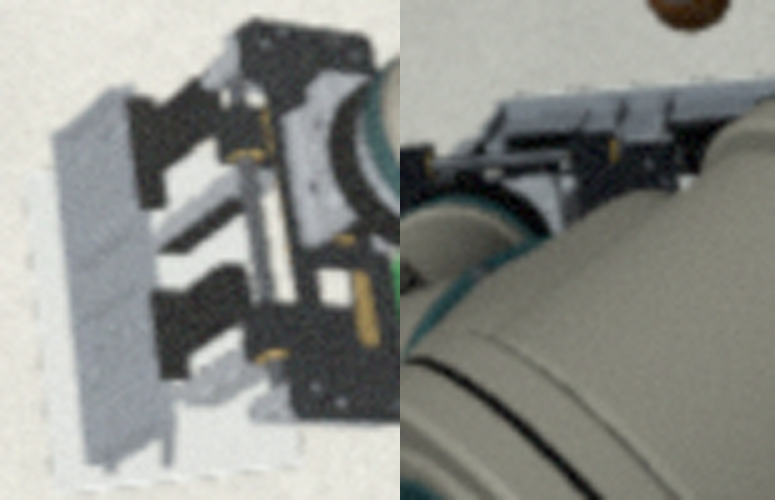

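The fingers straddle the slim handle (crop (200,310)) with white gaps on both sides. I'll close and then lift along the axis.

Emit:
{"fn": "carry_out", "kwargs": {
  "motion": [0,0,0,0,0,0,0,0,0,0,0,0,0,0,0,0,0,0,0,0,0,0,0,0,0,0,0,0,0,0,0,0,0,0,0,0,0,0,0,0,0,0]
}}

```text
clock: 10.18
eef_pos: [0.4993, 0.2819, 0.1297]
tcp_rot: [180.0, 28.7, -170.5]
force: [0.3, 0.1, 0.8]
gripper_width: 0.27
finger_force: 30.0
```

Emit:
{"fn": "carry_out", "kwargs": {
  "motion": [0,0,0,-0.2,0,0,0,0,-0.02,0,-0.4,0,0,0,0,-0.04,0,-0.7,0,0,0,0,-0.04,0,-1,0,0,0,0,-0.04,0,-1,0,0,0]
}}

```text
clock: 10.8
eef_pos: [0.4335, 0.2717, 0.267]
tcp_rot: [179.9, 29.0, -170.5]
force: [0.4, 0.0, -0.5]
gripper_width: 0.276
finger_force: 30.0
```

Run:
```python
from h import *
st=bot.sense();print(st['joint_pos'].round(1),st['force'],st['tcp_rot'],st['eef_pos'])
V=down(174.1);V1=down(182)
chain([((.42,.22,.32),down(188)),((.43,.08,.34),V1),((.43,-.06,.34),down(176)),((.45,-.2,.34),V),((.4726,-.271,.28),V)])
```

```text
[-11.9  13.7 -43.7 128.3  59.7  33.9  -2.4] [ 0.37731036  0.00341855 -0.50492692] [ 179.89610043   29.01947488 -170.54561374] [0.43351362 0.27172368 0.26701579]
-> [0.42 0.22 0.32] | [-0.044, -0.325, -0.38] [0.003, 0.161, 0.008]
-> [0.43 0.08 0.34] | [0.064, -0.934, -0.133] [-0.0, -0.0, 0.033]
-> [ 0.43 -0.06  0.34] | [0.033, -0.933, -0.0] [0.0, -0.0, 0.033]
-> [ 0.45 -0.2   0.34] | [-0.198, -0.922, -0.0] [0.0, -0.0, 0.011]
-> [ 0.4726 -0.271   0.28  ] | [-0.199, -0.455, 0.4] [0.0, 0.0, 0.0]
```

Emit:
{"fn": "carry_out", "kwargs": {
  "motion": [0,-0.044,-0.325,-0.38,0,0.161,0.008,0,-0.044,-0.325,-0.38,0,0.161,0.008,0,-0.044,-0.325,-0.38,0,0.161,0.008,0,-0.044,-0.325,-0.38,0,0.161,0.008]
}}

```text
clock: 11.3
eef_pos: [0.4214, 0.2181, 0.3182]
tcp_rot: [179.6, -0.4, -172.0]
force: [1.5, 1.0, -1.5]
gripper_width: 0.273
finger_force: 30.0
```

Emit:
{"fn": "carry_out", "kwargs": {
  "motion": [0,0.064,-0.934,-0.133,0,0,0.033,0,0.064,-0.934,-0.133,0,0,0.033,0,0.064,-0.934,-0.133,0,0,0.033,0,0.064,-0.934,-0.133,0,0,0.033]
}}

```text
clock: 11.8
eef_pos: [0.4308, 0.0764, 0.3351]
tcp_rot: [179.8, -0.4, -178.1]
force: [0.2, 1.0, -0.9]
gripper_width: 0.275
finger_force: 30.0
```

Emit:
{"fn": "carry_out", "kwargs": {
  "motion": [0,0.033,-0.933,0,0,0,0.033,0,0.033,-0.933,0,0,0,0.033,0,0.033,-0.933,0,0,0,0.033,0,0.033,-0.933,0,0,0,0.033]
}}

```text
clock: 12.3
eef_pos: [0.4309, -0.0605, 0.3351]
tcp_rot: [179.7, -0.4, 176.2]
force: [0.0, 0.8, -0.8]
gripper_width: 0.275
finger_force: 30.0
```

Emit:
{"fn": "carry_out", "kwargs": {
  "motion": [0,-0.198,-0.922,0,0,0,0.011,0,-0.198,-0.922,0,0,0,0.011,0,-0.198,-0.922,0,0,0,0.011,0,-0.198,-0.922,0,0,0,0.011]
}}

```text
clock: 12.8
eef_pos: [0.4521, -0.1992, 0.3344]
tcp_rot: [179.6, -0.4, 174.3]
force: [-0.2, 0.3, -0.3]
gripper_width: 0.275
finger_force: 30.0
```

Run:
```python
from h import *
st=bot.sense();print(st['joint_pos'].round(1),st['force'],st['tcp_rot'],st['eef_pos'])
chain([((.4726,-.271,.2),down(174.1))])
```

```text
[ 50.5  19.2 -40.8  99.   13.1  67.2  90.5] [-0.198208    0.29466719 -0.29550769] [179.62102939  -0.37176924 174.32469346] [ 0.45209634 -0.19919707  0.33441977]
-> [ 0.4726 -0.271   0.2   ] | [-0.189, -0.469, 0.892] [0.002, -0.002, 0.001]
```

Emit:
{"fn": "carry_out", "kwargs": {
  "motion": [0,-0.189,-0.469,0,0.002,-0.002,0.001,0,-0.189,-0.469,0.6,0.002,-0.002,0.001,0,-0.189,-0.469,0.85,0.002,-0.002,0.001,0,-0.189,-0.469,0.85,0.002,-0.002,0.001,0,-0.189,-0.469,0.85,0.002,-0.002,0.001]
}}

```text
clock: 13.42
eef_pos: [0.4738, -0.2712, 0.2089]
tcp_rot: [-179.9, 0.2, 174.2]
force: [0.9, -0.4, -0.3]
gripper_width: 0.274
finger_force: 30.0
```

Run:
```python
from h import *
st=bot.sense();print(st['force'],st['tcp_rot'],st['eef_pos'])
s=Cam("scene");t=Cam("top")
S=[.4726,-.271,.092];print("slot px",s.proj(S),t.proj(S))
p=np.array(st['eef_pos']);print("expected tip px",s.proj([p-[0,0,.091]]), "shoulder", s.proj([p-[0,0,.021]]))
im=np.hstack([crop(s.im,290,70,365,145,5.3),crop(t.im,395,185,470,260,5.3)]);cv2.imwrite("pics/i1.png",np.clip(im*1.5,0,255).astype(np.uint8))
```

```text
[ 0.94021361 -0.42394679 -0.28208297] [-1.79923227e+02  1.66933121e-01  1.74237896e+02] [ 0.4737846  -0.27119663  0.20886951]
slot px [[336.85779886 109.35178247]] [[433.05757809 227.94121237]]
expected tip px [[336.87765074 103.50855588]] shoulder [[338.04907009  86.77522381]]
```

View pics/i1.png

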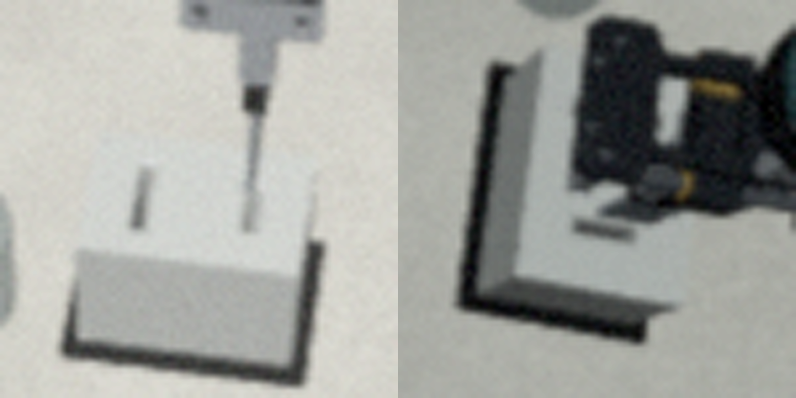

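The crop shows the slim blade's tip at about scene (337.2,105.5), in line with the narrow slot at (336.9,109.4). I'll descend gently and watch the force.

Emit:
{"fn": "carry_out", "kwargs": {
  "motion": [0,0.007,0,0.1,0,0,0,0,0.007,0,0.15,0,0,0,0,0.007,0,0.2,0,0,0,0,0.007,0,0.2,0,0,0]
}}

```text
clock: 14.02
eef_pos: [0.4707, -0.273, 0.1763]
tcp_rot: [-179.9, -0.0, 174.1]
force: [0.7, 0.0, -1.5]
gripper_width: 0.275
finger_force: 30.0
```

Emit:
{"fn": "carry_out", "kwargs": {
  "motion": [0,0,0,0.04,0,0,0,0,0,0,0.07,0,0,0,0,0,0,0.07,0,0,0]
}}

```text
clock: 14.4
eef_pos: [0.4707, -0.273, 0.166]
tcp_rot: [-179.9, -0.0, 174.1]
force: [0.0, 0.4, -0.7]
gripper_width: 0.278
finger_force: 30.0
```

No force at a depth of about 17 mm, so the blade is in the slot. Continuing down to just above the catch.

Emit:
{"fn": "carry_out", "kwargs": {
  "motion": [0,0,0,0.06,0,0,0,0,0,0,0.12,0,0,0,0,0,0,0.18,0,0,0,0,0,0,0.24,0,0,0,0,0,0,0.24,0,0,0]
}}

```text
clock: 15.02
eef_pos: [0.4707, -0.2729, 0.1296]
tcp_rot: [-179.9, -0.0, 174.1]
force: [0.3, 0.6, -0.6]
gripper_width: 0.274
finger_force: 30.0
```

Run:
```python
from h import *
st=bot.sense();print(st['force'],st['wrist_torque'],st['tcp_rot'],st['eef_pos'],st['joint_pos'].round(1))
s=Cam("scene");t=Cam("top")
cv2.imwrite("pics/i2.png",np.clip(crop(s.im,290,70,365,145,6)*1.5,0,255).astype(np.uint8))
```

```text
[ 0.33904276  0.62460391 -0.61627099] [ 0.02908748 -0.28190059 -0.05867299] [-1.79949170e+02 -1.80195662e-02  1.74068179e+02] [ 0.47074631 -0.27294438  0.1296032 ] [ 48.   36.3 -32.  107.8  27.1  43.6  85. ]
```

View pics/i2.png

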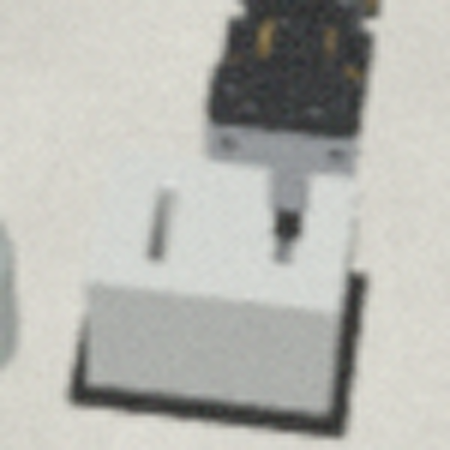

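The crop shows the blade in the narrow slot with the shoulder still a little above it, at crop (285,235). Now I'll press past the catch.

Emit:
{"fn": "carry_out", "kwargs": {
  "motion": [0,0,0,0.03,0,0,0,0,0,0,0.06,0,0,0,0,0,0,0.09,0,0,0,0,0,0,0.09,0,0,0]
}}

```text
clock: 15.62
eef_pos: [0.4707, -0.2732, 0.1166]
tcp_rot: [-179.9, -0.0, 174.1]
force: [0.5, -1.1, -0.2]
gripper_width: 0.274
finger_force: 30.0
```

Emit:
{"fn": "carry_out", "kwargs": {
  "motion": [0,0,0,0.02,0,0,0,0,0,0,0.03,0,0,0]
}}

```text
clock: 15.88
eef_pos: [0.4708, -0.2732, 0.1125]
tcp_rot: [-179.9, 0.0, 174.1]
force: [-1.3, 0.0, 4.2]
gripper_width: 0.274
finger_force: 30.0
```

Emit:
{"fn": "carry_out", "kwargs": {
  "motion": [0,0,0,0.02,0,0,0,0,0,0,0.03,0,0,0]
}}

```text
clock: 16.12
eef_pos: [0.4708, -0.2733, 0.1081]
tcp_rot: [-179.9, 0.0, 174.0]
force: [-3.9, 0.7, 18.0]
gripper_width: 0.276
finger_force: 30.0
```

Emit:
{"fn": "carry_out", "kwargs": {
  "motion": [0,0,0,0.02,0,0,0,0,0,0,0.03,0,0,0]
}}

```text
clock: 16.38
eef_pos: [0.4717, -0.2734, 0.1073]
tcp_rot: [-179.8, 0.1, 174.0]
force: [-8.9, 2.3, 42.0]
gripper_width: 0.275
finger_force: 30.0
```

Emit:
{"fn": "carry_out", "kwargs": {
  "motion": [0,0,0,-0.04,0,0,0,0,0,0,-0.04,0,0,0,0.65,0,0,-0.04,0,0,0,0.65,0,0,-0.04,0,0,0,0.65,0,0,-0.04,0,0,0]
}}

```text
clock: 17.0
eef_pos: [0.4704, -0.2731, 0.1089]
tcp_rot: [-179.9, -0.0, 174.1]
force: [-0.0, -0.6, -0.4]
gripper_width: 0.56
finger_force: 0.0
```

Emit:
{"fn": "carry_out", "kwargs": {
  "motion": [0.65,0,0,-0.3,0,0,0,0.65,0,0,-0.6,0,0,0,0.65,0,0,-1,0,0,0,0.65,0,0,-1,0,0,0]
}}

```text
clock: 17.5
eef_pos: [0.4736, -0.2737, 0.2636]
tcp_rot: [-179.7, 0.5, 174.0]
force: [-0.1, 0.0, -0.1]
gripper_width: 0.652
finger_force: 0.0
```

Emit:
{"fn": "carry_out", "kwargs": {
  "motion": [0.65,0.3,0.9,-0.6,0,0,0,0.65,0.3,0.9,-0.6,0,0,0,0.65,0.3,0.9,-0.6,0,0,0,0.65,0.3,0.9,-0.6,0,0,0]
}}

```text
clock: 18.0
eef_pos: [0.4402, -0.1312, 0.3502]
tcp_rot: [-179.9, 0.1, 174.3]
force: [0.7, -1.7, -0.7]
gripper_width: 0.65
finger_force: 0.0
```

Run:
```python
from h import *
st=bot.sense();print(st['tcp_rot'],st['eef_pos'],st['joint_pos'].round(1))
s=Cam("scene");t=Cam("top")
im=np.hstack([crop(s.im,290,75,360,145,5.6),crop(t.im,395,185,465,255,5.6)]);cv2.imwrite("pics/d1.png",np.clip(im*1.5,0,255).astype(np.uint8))
# expected px for flush upright slim at slot (corners of shoulder bar, handle top)
R=Ro.from_euler('z',-5.9,degrees=True)
for X in([0,22,0],[0,-22,0],[0,13,70],[0,-13,70],[0,0,35]):
    w=np.array([.4726,-.271,.092])+R.apply(np.array(X)/1000);print(X,s.proj(w)[0],t.proj(w)[0])
from meas import blobs
for n,c,b in(("scene",s,(325,75,350,120)),("top",t,(420,215,450,245))):
    for a,f,p in blobs(c.im,b,60): print(n,a,p.round(1).tolist())
print("chain")
h=lambda y,a:down(y+180,-a)
zh=h(9.2,28.65).apply([0,0,1]);g=np.array([.5148,.1934,.1305])
chain([((.43,-.06,.33),h(0,0)),((.43,.08,.33),h(9.2,0)),(g-.12*zh,h(9.2,28.65)),(g-.04*zh,h(9.2,28.65)),(g,h(9.2,28.65))])
```

```text
[-1.79852044e+02  1.37691532e-01  1.74337158e+02] [ 0.44019549 -0.13124821  0.35018314] [ 46.8  14.7 -43.  102.4  11.   67.   84.7]
[0, 22, 0] [335.93044116 114.88952808] [425.37074653 226.50346966]
[0, -22, 0] [337.77052708 103.90139728] [440.75759428 229.38142112]
[0, 13, 70] [337.43834192  96.56996041] [436.4212651  222.99856523]
[0, -13, 70] [338.56908774  89.9091606 ] [446.16498632 224.81498354]
[0, 0, 35] [337.41803314 101.48569079] [437.03353582 225.99260376]
scene 85.6015625 [[339.9, 90.7], [336.9, 92.3], [336.2, 113.2], [338.4, 112.8], [340.1, 105.2], [341.1, 91.4]]
top 97.5390625 [[419.6, 238.1], [419.6, 244.4], [441.7, 244.4], [443.9, 242.9]]
top 441.1796875 [[419.6, 214.6], [419.6, 218.3], [420.8, 218.8], [419.6, 223.6], [422.2, 225.8], [426.4, 226.2], [427.1, 229.1], [439.9, 231.8], [445.9, 231.8], [449.4, 230.2], [449.4, 214.6], [444.2, 214.6], [443.3, 216.2], [442.6, 214.6]]
chain
-> [ 0.43 -0.06  0.33] | [0.114, 0.489, 0.121] [-0.001, -0.0, -0.033]
-> [0.43 0.08 0.33] | [0.0, 0.933, 0.0] [0.0, 0.0, -0.051]
-> [0.45800517 0.18420124 0.23580779] | [-0.295, 0.656, 0.628] [0.0, -0.159, -0.0]
-> [0.49586839 0.19033375 0.1656026 ] | [0.0, 0.0, 0.533] [0.0, 0.0, 0.0]
-> [0.5148 0.1934 0.1305] | [-0.0, -0.0, 0.267] [0.0, 0.0, 0.0]
```

View pics/d1.png

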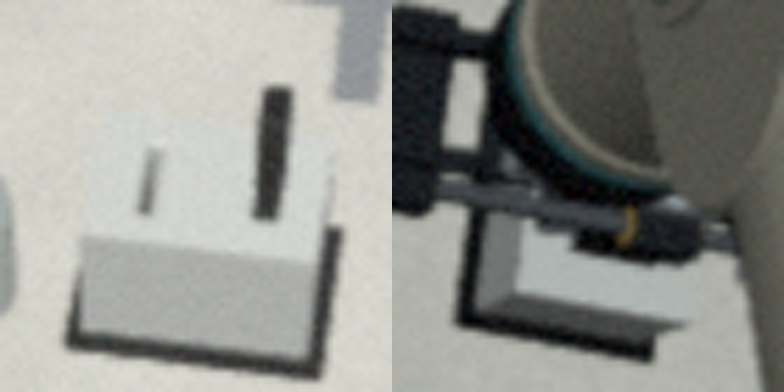

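The crop shows the slim scraper upright at scene (338,102), with its handle top at row 90.7. That matches the 89.9 I predicted for flush, and an unpressed one would be near row 87. Now the broad one.

Emit:
{"fn": "carry_out", "kwargs": {
  "motion": [0.7,0.114,0.489,0.121,0,0,-0.033,0.7,0.114,0.489,0.121,0,0,-0.033,0.7,0.114,0.489,0.121,0,0,-0.033]
}}

```text
clock: 18.48
eef_pos: [0.4302, -0.0598, 0.3299]
tcp_rot: [-179.9, -0.1, 180.0]
force: [-0.3, -0.4, -0.0]
gripper_width: 0.701
finger_force: 0.0
```

Emit:
{"fn": "carry_out", "kwargs": {
  "motion": [0.7,0,0.933,0,0,0,-0.051,0.7,0,0.933,0,0,0,-0.051,0.7,0,0.933,0,0,0,-0.051,0.7,0,0.933,0,0,0,-0.051]
}}

```text
clock: 18.98
eef_pos: [0.4314, 0.08, 0.3304]
tcp_rot: [-179.9, -0.0, -170.8]
force: [-0.1, -0.3, 0.4]
gripper_width: 0.7
finger_force: 0.0
```

Emit:
{"fn": "carry_out", "kwargs": {
  "motion": [0.7,-0.295,0.656,0.628,0,-0.159,0,0.7,-0.295,0.656,0.628,0,-0.159,0,0.7,-0.295,0.656,0.628,0,-0.159,0,0.7,-0.295,0.656,0.628,0,-0.159,0,0.7,-0.295,0.656,0.628,0,-0.159,0]
}}

```text
clock: 19.6
eef_pos: [0.4594, 0.1827, 0.2356]
tcp_rot: [-179.9, 28.6, -170.9]
force: [0.5, 0.8, 1.6]
gripper_width: 0.701
finger_force: 0.0
```

Run:
```python
from h import *
from meas import blobs
st=bot.sense();print(st['tcp_rot'],st['eef_pos'],st['joint_pos'].round(1))
s=Cam("scene");t=Cam("top")
for n,c,b in(("scene",s,(325,75,350,120)),("scene",s,(290,225,345,262)),("top",t,(424,212,452,240))):
    for a,f,p in blobs(c.im,b,60): print(n,a,p.round(1).tolist())
h=lambda y,a:down(y+180,-a)
T=h(9.2,28.65);zh=T.apply([0,0,1]);g=np.array([.5148,.1934,.1305])-.004*zh
chain([(g-.04*zh,T),(g,T)])
```

```text
[-179.86561477   28.63515245 -170.94203258] [0.45940393 0.18271653 0.23558408] [ -8.5  12.9 -30.4 134.7  68.8  21.   -0.6]
scene 80.453125 [[339.8, 90.8], [337.1, 92.1], [336.1, 113.1], [338.2, 112.9], [339.9, 105.4], [340.9, 91.6]]
scene 250.546875 [[327.4, 231.3], [323.6, 230.8], [316.9, 236.1], [310.3, 234.6], [312.9, 255.9], [316.9, 255.4], [316.9, 248.6], [328.8, 238.9]]
top 132.0546875 [[446.4, 224.1], [438.4, 221.8], [431.4, 225.2], [427.8, 225.2], [426.9, 228.8], [441.1, 231.8], [445.9, 227.9]]
-> [0.49397523 0.19002712 0.16911286] | [-0.008, 0.011, 0.503] [-0.001, -0.001, 0.001]
-> [0.51290684 0.19309337 0.13401026] | [-0.0, -0.0, 0.267] [0.0, 0.0, 0.0]
```

Slim checks out in both views. Advancing on the broad one.

Emit:
{"fn": "carry_out", "kwargs": {
  "motion": [0.7,-0.008,0.011,0.503,0,0,0,0.7,-0.008,0.011,0.503,0,0,0,0.7,-0.008,0.011,0.503,0,0,0,0.7,-0.008,0.011,0.503,0,0,0]
}}

```text
clock: 20.2
eef_pos: [0.4957, 0.1907, 0.1714]
tcp_rot: [-179.8, 28.6, -170.9]
force: [-0.3, 0.1, 1.2]
gripper_width: 0.702
finger_force: 0.0
```

Run:
```python
from h import *
print(bot.sense()['joint_pos'].round(1),bot.sense()['tcp_rot'])
T=down(189.2,-28.65)
chain([([.5129,.1931,.134],T)])
```

```text
[-13.3  23.4 -24.5 135.   99.4  21.4 -29.7] [-179.83969778   28.62817533 -170.9254957 ]
-> [0.5129 0.1931 0.134 ] | [0.018, -0.002, 0.274] [-0.001, -0.0, -0.001]
```

Emit:
{"fn": "carry_out", "kwargs": {
  "motion": [0.7,0.009,-0.001,0.13,0,0,0,0.7,0.016,-0.002,0.274,0,0,0,0.7,0.016,-0.002,0.274,0,0,0,0.7,0.016,-0.002,0.274,0,0,0]
}}

```text
clock: 20.7
eef_pos: [0.5127, 0.1943, 0.1349]
tcp_rot: [-179.9, 28.7, -170.8]
force: [-0.6, -0.9, -0.1]
gripper_width: 0.7
finger_force: 0.0
```

Run:
```python
from h import *
print(bot.sense()['joint_pos'].round(1),bot.sense()['force'])
T=down(189.2,-28.65)
chain([([.5129,.1931,.134],T)])
```

```text
[-11.2  29.8 -27.2 134.7 111.1  25.8 -40.1] [-0.58140066 -0.94101683 -0.09162362]
-> [0.5129 0.1931 0.134 ] | [0.003, -0.008, 0.005] [-0.001, 0.0, -0.0]
```

Emit:
{"fn": "carry_out", "kwargs": {
  "motion": [0,0,0,0,0,0,0,0,0,0,0,0,0,0,0,0,0,0,0,0,0,0,0,0,0,0,0,0,0,0,0,0,0,0,0,0,0,0,0,0,0,0]
}}

```text
clock: 21.45
eef_pos: [0.5125, 0.1946, 0.1333]
tcp_rot: [-179.9, 28.6, -170.8]
force: [0.9, -0.5, -0.7]
gripper_width: 0.272
finger_force: 30.0
```

Emit:
{"fn": "carry_out", "kwargs": {
  "motion": [0,0,0,-0.2,0,0,0,0,-0.02,0,-0.4,0,0,0,0,-0.04,0,-0.7,0,0,0,0,-0.04,0,-0.95,0,0,0,0,-0.04,0,-0.95,0,0,0]
}}

```text
clock: 22.08
eef_pos: [0.4494, 0.1851, 0.2626]
tcp_rot: [-179.9, 28.7, -170.8]
force: [0.4, 0.5, -2.0]
gripper_width: 0.276
finger_force: 30.0
```

Run:
```python
from h import *
st=bot.sense();print(st['joint_pos'].round(1),st['force'],st['tcp_rot'],st['eef_pos'])
V=down(174.1)
chain([((.43,.15,.33),down(188)),((.43,.01,.34),down(182)),((.44,-.13,.34),down(176)),((.50,-.24,.34),V),((.536,-.2775,.22),V)])
```

```text
[-12.1   8.5 -26.1 133.3  53.1  21.1  14.8] [ 0.38632782  0.54641065 -1.9859393 ] [-179.92301523   28.66320417 -170.76116897] [0.44940231 0.18507158 0.2625798 ]
-> [0.43 0.15 0.33] | [-0.071, -0.211, -0.473] [0.001, 0.159, 0.007]
-> [0.43 0.01 0.34] | [0.13, -0.924, -0.067] [-0.0, -0.0, 0.033]
-> [ 0.44 -0.13  0.34] | [-0.034, -0.935, -0.0] [0.0, -0.0, 0.033]
-> [ 0.5  -0.24  0.34] | [-0.45, -0.704, -0.0] [0.0, -0.0, 0.011]
-> [ 0.536  -0.2775  0.22  ] | [-0.264, -0.224, 0.8] [0.0, 0.0, 0.0]
```

Emit:
{"fn": "carry_out", "kwargs": {
  "motion": [0,-0.071,-0.211,-0.473,0,0.159,0.007,0,-0.071,-0.211,-0.473,0,0.159,0.007,0,-0.071,-0.211,-0.473,0,0.159,0.007,0,-0.071,-0.211,-0.473,0,0.159,0.007]
}}

```text
clock: 22.58
eef_pos: [0.4307, 0.1511, 0.3318]
tcp_rot: [179.6, -0.0, -171.9]
force: [1.7, -0.3, -2.6]
gripper_width: 0.279
finger_force: 30.0
```

Emit:
{"fn": "carry_out", "kwargs": {
  "motion": [0,0.13,-0.924,-0.067,0,0,0.033,0,0.13,-0.924,-0.067,0,0,0.033,0,0.13,-0.924,-0.067,0,0,0.033,0,0.13,-0.924,-0.067,0,0,0.033]
}}

```text
clock: 23.08
eef_pos: [0.4305, 0.0086, 0.3379]
tcp_rot: [179.8, -0.1, -178.1]
force: [0.2, 0.4, -2.1]
gripper_width: 0.274
finger_force: 30.0
```

Emit:
{"fn": "carry_out", "kwargs": {
  "motion": [0,-0.034,-0.935,0,0,0,0.033,0,-0.034,-0.935,0,0,0,0.033,0,-0.034,-0.935,0,0,0,0.033,0,-0.034,-0.935,0,0,0,0.033]
}}

```text
clock: 23.58
eef_pos: [0.4411, -0.1292, 0.3374]
tcp_rot: [179.7, -0.1, 176.1]
force: [0.5, 1.4, -1.8]
gripper_width: 0.277
finger_force: 30.0
```

Emit:
{"fn": "carry_out", "kwargs": {
  "motion": [0,-0.45,-0.704,0,0,0,0.011,0,-0.45,-0.704,0,0,0,0.011,0,-0.45,-0.704,0,0,0,0.011,0,-0.45,-0.704,0,0,0,0.011]
}}

```text
clock: 24.08
eef_pos: [0.5016, -0.2367, 0.337]
tcp_rot: [179.6, -0.1, 174.3]
force: [0.3, 0.6, -1.6]
gripper_width: 0.274
finger_force: 30.0
```

Run:
```python
from h import *
st=bot.sense();print(st['joint_pos'].round(1),st['force'],st['tcp_rot'],st['eef_pos'])
chain([((.536,-.2775,.22),down(174.1))])
```

```text
[ 36.9  22.2 -21.   90.7   8.   68.8  98.7] [ 0.29519698  0.60052963 -1.59783146] [ 1.79645279e+02 -1.10154983e-01  1.74330023e+02] [ 0.50160546 -0.23671384  0.33698914]
-> [ 0.536  -0.2775  0.22  ] | [-0.257, -0.253, 0.778] [0.002, -0.001, 0.001]
```

Emit:
{"fn": "carry_out", "kwargs": {
  "motion": [0,-0.25,-0.26,0.2,0.002,-0.001,0.001,0,-0.25,-0.26,0.5,0.002,-0.001,0.001,0,-0.25,-0.26,0.8,0.002,-0.001,0.001,0,-0.25,-0.26,0.8,0.002,-0.001,0.001,0,-0.25,-0.26,0.8,0.002,-0.001,0.001]
}}

```text
clock: 24.7
eef_pos: [0.5358, -0.2811, 0.2194]
tcp_rot: [-179.8, 0.3, 174.0]
force: [0.5, 0.6, -1.0]
gripper_width: 0.275
finger_force: 30.0
```

Run:
```python
from h import *
st=bot.sense();print(st['force'],st['tcp_rot'],st['eef_pos'])
s=Cam("scene")
p=np.array(st['eef_pos'])
g=cv2.cvtColor(s.im,cv2.COLOR_BGR2GRAY)
print("slot px .092",s.proj([.536,-.2775,.092]),"tip",s.proj(p-[0,0,.089]),"shoulder",s.proj(p-[0,0,.019]))
print(g[76:116:1,306:330])
```

```text
[ 0.48846173  0.58772802 -0.95543514] [-179.83518277    0.28827925  174.04602852] [ 0.535765   -0.28107977  0.21937372]
slot px .092 [[316.30348316 106.86710529]] tip [[316.49984917  97.27803427]] shoulder [[316.62533008  80.14856606]]
[[142 140 140 142 141 138 128 106  98  99  98  97  93  78 103 138 143 141
  144 141 143 142 142 141]
 [142 142 142 143 141 136 128 104  98  99  99  99  93  84 114 141 145 142
  142 141 140 142 140 144]
 [140 140 142 141 141 140 125 107 100  96  96  99  95  89 118 141 140 143
  139 138 141 141 141 143]
 [141 141 140 142 141 140 133 114  91  78  81  84  86 100 127 141 144 140
  142 141 142 142 143 143]
 [139 141 140 139 139 141 137 123  92  53  52  56  61  98 131 142 142 142
  140 140 142 145 146 144]
 [142 142 138 139 143 142 139 124  89  47  37  36  52 103 135 142 143 143
  139 143 138 140 142 143]
 [140 140 141 142 140 138 140 119  72  38  30  34  54 110 137 143 143 137
  143 141 139 140 141 140]
 [139 137 139 139 137 142 138 115  59  37  37  35  66 113 138 143 141 141
  142 142 138 140 139 142]
 [139 140 139 139 141 141 138 109  54  41  36  48  79 11
[... 2476 characters left out ...]
41 140 142 137 140 141 137 126  95  80 109 131 139 138 139 142 141
  138 138 141 140 137 138]
 [141 140 141 140 140 140 141 139 123  94  84 109 132 140 142 140 140 139
  139 140 140 139 139 142]
 [141 141 141 139 141 140 140 137 118  89  82 112 133 140 142 139 142 138
  141 141 139 139 139 141]
 [140 140 141 139 139 140 141 133 114  82  85 116 135 139 141 140 137 139
  140 140 140 141 141 141]
 [140 141 142 139 138 137 141 137 128 116 115 127 138 141 141 142 140 141
  139 140 140 141 141 141]
 [140 140 138 142 141 140 140 140 138 137 136 136 140 138 142 141 142 138
  139 141 142 139 140 141]
 [139 138 139 140 141 141 140 138 139 139 138 139 139 141 140 138 141 140
  138 138 141 141 142 142]]
```

The tip columns (~316.2) line up with the wide slot (~316.3). Making a small y correction and descending slowly.

Emit:
{"fn": "carry_out", "kwargs": {
  "motion": [0,0.007,0.01,0.1,0,0,0,0,0.007,0.01,0.2,0,0,0,0,0.007,0.01,0.27,0,0,0,0,0.007,0.01,0.27,0,0,0]
}}

```text
clock: 25.25
eef_pos: [0.5364, -0.281, 0.1791]
tcp_rot: [-179.8, 0.5, 173.9]
force: [-0.8, 0.6, 13.3]
gripper_width: 0.272
finger_force: 30.0
```

Emit:
{"fn": "carry_out", "kwargs": {
  "motion": [0,0,0,0.04,0,0,0,0,0,0,0.08,0,0,0,0,0,0,0.08,0,0,0]
}}

```text
clock: 25.62
eef_pos: [0.5427, -0.2816, 0.1723]
tcp_rot: [-179.7, 1.3, 174.0]
force: [2.5, 2.0, 33.6]
gripper_width: 0.276
finger_force: 30.0
```

Contact with the top face, so it missed the mouth. Backing up to measure.

Emit:
{"fn": "carry_out", "kwargs": {
  "motion": [0,0,0,-0.15,0,0,0,0,0,0,-0.25,0,0,0,0,0,0,-0.25,0,0,0,0,0,0,-0.25,0,0,0]
}}

```text
clock: 26.12
eef_pos: [0.5327, -0.2807, 0.201]
tcp_rot: [-179.9, 0.0, 173.9]
force: [0.7, 0.3, -0.8]
gripper_width: 0.274
finger_force: 30.0
```

```bash
cat > blade.py <<'E'
from h import *
st=bot.sense();print(st['force'],st['tcp_rot'],st['eef_pos'],st['joint_pos'].round(1))
s=Cam("scene");t=Cam("top");p=np.array(st['eef_pos'])
print("exp tip",s.proj(p-[0,0,.089])[0],"shoulder",s.proj(p-[0,0,.019])[0],"slot",s.proj([.536,-.2775,.092])[0])
g=cv2.cvtColor(s.im,cv2.COLOR_BGR2GRAY).astype(float)
for v in range(78,116,1):
    w=np.clip(134-g[v,306:330],0,None); print(v,round((w*np.arange(306,330)).sum()/max(w.sum(),1),2),int(w.sum()),int(g[v,306:330].min()),end=" | ")
g=cv2.cvtColor(t.im,cv2.COLOR_BGR2GRAY)
print();print(g[198:216,422:452])
E
python3 blade.py
```

```text
[ 0.73400328  0.28202136 -0.82856324] [-1.79882453e+02  1.31194950e-02  1.73916276e+02] [ 0.53267998 -0.28067853  0.20102576] [ 36.7  33.1 -18.5  94.9  12.6  53.9  97.5]
exp tip [317.47730681 101.63606923] shoulder [317.65089676  84.95361862] slot [316.30348316 106.86710529]
78 319.02 465 46 | 79 319.03 480 41 | 80 318.93 462 40 | 81 318.78 429 44 | 82 318.54 383 54 | 83 318.5 381 55 | 84 318.94 384 49 | 85 319.21 458 46 | 86 319.03 553 32 | 87 319.08 565 37 | 88 318.98 576 39 | 89 318.98 618 33 | 90 319.21 543 42 | 91 320.29 340 54 | 92 320.73 297 57 | 93 320.78 299 54 | 94 320.93 282 56 | 95 320.91 268 56 | 96 320.91 251 60 | 97 320.78 245 59 | 98 320.7 212 59 | 99 320.83 185 61 | 100 320.79 159 63 | 101 320.32 161 73 | 102 319.55 185 84 | 103 318.94 177 95 | 104 318.48 161 101 | 105 317.93 144 101 | 106 317.21 125 96 | 107 316.17 110 88 | 108 316.05 122 85 | 109 315.88 127 81 | 110 315.71 130 82 | 111 315.56 136 83 | 112 315.49 136 85 | 113 315.65 52 114 | 114 315.0 1 133 | 115 0.0 0 137 | 
[[106 115 117 116 116 116 116 117 115 116 114 114 115 117 115 101  63  23
   19  27  56  61
[... 1459 characters left out ...]
111 108 106 104 103  93
   77  67  60  55  47  45  40  39  42  69  96 111]
 [116 116 115 115 117 117 115 118 115 116 116 115 114 116 115 114 114 112
  108 107 104 103  95  87  72  63  74  99 114 115]
 [117 115 117 117 118 116 117 117 117 116 116 117 114 119 116 118 118 116
  116 116 115 116 112 109 107 105 108 113 115 115]
 [115 118 116 117 117 115 118 116 116 116 116 118 115 116 118 118 116 116
  117 115 115 117 116 115 115 115 116 116 115 116]
 [114 115 115 115 117 116 116 116 117 116 115 117 116 115 117 116 116 116
  117 117 116 117 117 115 114 117 116 116 117 115]
 [116 116 117 115 116 115 116 117 117 116 116 115 118 117 116 116 116 115
  115 115 116 116 116 117 114 118 117 116 116 116]]
```

Run:
```python
from h import *
s=Cam("scene");st=bot.sense();p=np.array(st['eef_pos']);R=Ro.from_euler('z',-6.0,degrees=True)
g=cv2.cvtColor(s.im,cv2.COLOR_BGR2GRAY)
for X in([0,23,-70],[0,-23,-70],[0,23,0],[0,-23,0],[0,30,0],[0,-30,0],[0,30,10],[0,13,10],[7,30,0],[-7,30,0],[-7,30,10],[8,13,20],[-8,13,20]):
    w=p-[0,0,.019]+R.apply(np.array(X)/1000);print(X,s.proj(w)[0].round(2))
for X in([0,24.5,0],[0,-24.5,0],[3.5,24.5,0],[-3.5,24.5,0]):print("slot",X,s.proj(np.array([.536,-.2775,.092])+R.apply(np.array(X)/1000))[0].round(2))
print(g[76:108,312:326])
```

```text
[0, 23, -70] [316.27 107.42]
[0, -23, -70] [318.56  95.96]
[0, 23, 0] [316.38  90.89]
[0, -23, 0] [318.79  79.13]
[0, 30, 0] [316.01  92.71]
[0, -30, 0] [319.15  77.38]
[0, 30, 10] [316.02  90.22]
[0, 13, 10] [316.93  85.79]
[7, 30, 0] [313.59  92.42]
[-7, 30, 0] [318.43  93.01]
[-7, 30, 10] [318.46  90.51]
[8, 13, 20] [314.16  82.9 ]
[-8, 13, 20] [319.75  83.57]
slot [0, 24.5, 0] [315.08 113.  ]
slot [0, -24.5, 0] [317.51 100.85]
slot [3.5, 24.5, 0] [313.94 112.86]
slot [-3.5, 24.5, 0] [316.21 113.14]
[[137 122 105  96 102 100 101 102  98  75  71  88 107 115]
 [138 126 104 100 100  99  98  98  80  55  51 102 130 132]
 [140 124 103  99 101  99  99  94  69  43  52 108 138 141]
 [138 125 105 100  98  97  97  91  74  46  55 108 139 142]
 [139 126 105  98  99 101  99  96  75  44  70 113 138 143]
 [138 128 103  98  97  99  98  94  74  45  84 123 140 141]
 [140 125 104 100 100  96 100  91  74  48 100 132 141 139]
 [139 125 106 105 100  98  99  94  74  53 107 135 141 139]
 [139 133 124 122 101  81  82  86  70  51 105 139 144 141]
 [139 140 141 131 105  63  56  57  46  54  96 134 141 142]
 [
[... 596 characters left out ...]
1 140 140 142 137 128 106  79  61  70 113 138 141]
 [139 140 140 140 138 137 125 106  85  62  78 118 138 138]
 [141 142 139 138 139 138 129 108  80  61  94 124 137 138]
 [141 140 140 143 140 138 131 110  78  59  96 129 140 141]
 [141 141 140 140 137 139 144 120  83  63 105 136 141 142]
 [138 140 140 137 129 123 128 116  83  71 112 138 142 140]
 [141 138 140 134 121 110 118 113  86  83 118 137 142 141]
 [140 139 139 131 112 107 114 114  99  98 125 139 139 142]
 [141 140 139 127 107 102 117 117 104 104 129 142 139 137]
 [141 140 141 124 100 104 119 122 107 115 134 141 140 140]
 [140 139 138 117  92 103 126 131 123 125 139 141 141 139]
 [142 138 133 112  87 103 125 137 138 138 141 139 141 140]]
```

The scraper slipped up by about 8 mm and leaned about 3.7° in the grip. I'll turn and shift the tool to compensate, then remeasure.

Emit:
{"fn": "carry_out", "kwargs": {
  "motion": [0,-0.035,0,-0.02,0,-0.021,0,0,-0.07,0,-0.04,0,-0.021,0,0,-0.07,0,-0.04,0,-0.021,0,0,-0.07,0,-0.04,0,-0.021,0]
}}

```text
clock: 26.78
eef_pos: [0.5441, -0.2818, 0.2079]
tcp_rot: [-179.9, 3.9, 174.0]
force: [0.0, 0.0, -1.5]
gripper_width: 0.275
finger_force: 30.0
```

```bash
cat > look.py <<'E'
from h import *
s=Cam("scene");st=bot.sense();p=np.array(st['eef_pos']);print(p,st['tcp_rot'],st['force'])
g=cv2.cvtColor(s.im,cv2.COLOR_BGR2GRAY)
np.set_printoptions(linewidth=140)
print(g[80:116,308:324])
E
python3 look.py
```

```text
[ 0.54398867 -0.28175247  0.20791081] [-179.86062924    3.85661424  173.95353441] [-0.01265357  0.08050484 -1.78246933]
[[141 129 109  99 100 100 100  99  81  55 102 137 143 140 142 143]
 [137 133 113 106 102 100  99  97  82  63 109 139 142 141 142 141]
 [140 138 133 125 108  82  79  88  81  70 113 139 141 143 143 143]
 [138 141 139 136 110  63  50  59  58  69 116 139 142 143 141 143]
 [139 139 140 130  99  47  35  39  43  76 118 140 139 141 141 140]
 [143 140 138 122  82  38  35  37  37  77 118 137 139 142 140 141]
 [142 141 139 118  69  48  37  41  45  75 120 139 140 141 140 141]
 [142 139 140 119  70  46  42  37  42  78 120 139 142 142 141 141]
 [139 142 136 127  94  66  53  46  44  81 120 139 140 140 138 142]
 [140 141 139 136 129 114  94  72  56  82 122 137 141 140 138 140]
 [141 141 141 140 139 124 100  84  61  81 117 139 140 138 140 141]
 [141 143 142 139 137 123  99  85  58  79 120 140 142 141 141 143]
 [144 140 139 136 139 128 108  82  59  80 118 136 137 138 139 140]
 [139 140 137 138 139 132 109  78  59  87 126 139 139 140 139 139]
 [140 140 140 139 139 133 111  80  65  96 
[... 732 characters left out ...]
 103 122 135 137 140 139 139]
 [140 142 138 143 140 139 137 118  99 100 123 138 140 138 139 140]
 [137 139 141 141 141 140 135 112  90 105 127 135 143 140 139 143]
 [138 142 140 142 140 138 130 106  86 107 129 138 140 140 142 140]
 [139 138 141 140 142 139 127  96  81 105 131 138 140 142 141 142]
 [137 141 138 139 140 139 126  90  81 109 129 140 138 137 141 140]
 [138 142 141 139 141 138 119  87  84 114 136 140 139 138 139 143]
 [138 140 138 137 141 133 113  83  85 116 138 141 142 140 142 139]
 [138 137 140 140 139 137 127 116 115 127 139 141 138 141 140 139]
 [141 140 139 142 138 139 136 136 135 137 141 142 140 140 139 137]
 [141 142 142 142 141 140 142 139 140 140 141 141 140 140 140 139]]
```

Emit:
{"fn": "carry_out", "kwargs": {
  "motion": [0,0.021,0.013,0,0,-0.012,0,0,0.025,0.013,0.06,0,-0.012,0,0,0.03,0.013,0.13,0,-0.012,0,0,0.03,0.013,0.13,0,-0.012,0,0,0.03,0.013,0.13,0,-0.012,0]
}}

```text
clock: 27.45
eef_pos: [0.5412, -0.2796, 0.1882]
tcp_rot: [-179.9, 6.0, 174.0]
force: [0.3, -0.4, -2.1]
gripper_width: 0.274
finger_force: 30.0
```

```bash
python3 look.py
```

```text
[ 0.54128253 -0.27969645  0.18843433] [-179.84950808    6.06784551  173.94980707] [ 0.69074112 -0.531604   -1.61072838]
[[140 139 137 127 107  97 100  99  96  98  98  93 101 103 105 101]
 [141 140 140 129 109 102  99  98  95 100  87  66 102 123 118 112]
 [141 143 139 128 109 101 100 101  99 102  86  68 113 138 137 135]
 [142 140 136 124 105  98  98 101  98  97  77  88 124 140 142 144]
 [140 139 136 119 102  99 100  99 101  89  75 101 135 140 141 140]
 [142 140 135 119  98 100  98  97 100  86  67 107 136 140 141 141]
 [141 140 133 114 102 100 100 100  99  82  65 109 141 140 142 141]
 [140 139 134 119 108 105  96  98  95  78  79 120 139 140 139 141]
 [139 139 137 135 128 108  70  73  75  77  88 126 138 140 138 142]
 [138 139 140 138 129  98  49  42  51  56  99 134 139 140 139 142]
 [140 142 141 142 126  91  45  38  34  55 107 137 142 142 139 143]
 [143 143 140 139 117  67  40  39  39  54 109 138 141 140 141 141]
 [142 141 141 137 114  56  42  36  36  59 110 135 140 140 141 140]
 [141 139 140 138 118  78  49  33  42  68 115 136 139 141 141 141]
 [138 141 141 140 133 116  91  68  48  79 
[... 732 characters left out ...]
 100 121 133 139 141 142 142]
 [140 139 138 141 141 139 120  89  76 102 122 135 138 142 138 139]
 [140 140 141 140 141 138 122  85  75 102 126 137 138 140 141 141]
 [142 139 139 141 140 138 125  87  74 106 128 139 142 140 140 140]
 [142 141 140 141 141 138 125  92  79 108 128 140 141 140 141 141]
 [139 141 140 139 140 137 123  94  81 108 132 138 142 141 142 140]
 [141 141 139 139 139 136 115  82  83 113 136 140 140 140 140 144]
 [139 143 141 139 140 134 113  86  84 115 137 140 138 142 141 139]
 [141 140 142 140 140 139 127 115 114 126 138 140 140 141 139 140]
 [140 141 142 140 140 140 137 134 135 136 139 139 139 139 140 140]
 [140 139 140 139 143 142 142 139 138 140 142 139 139 140 141 140]]
```

The blade edge is now vertical and lined up with the slot at column 315.5. Lowering gently.

Emit:
{"fn": "carry_out", "kwargs": {
  "motion": [0,0.006,0,0.05,0,0,0,0,0.011,0,0.1,0,0,0,0,0.011,0,0.1,0,0,0]
}}

```text
clock: 27.88
eef_pos: [0.541, -0.2798, 0.1733]
tcp_rot: [-179.8, 6.1, 173.9]
force: [-0.7, -0.1, 0.9]
gripper_width: 0.276
finger_force: 30.0
```

Emit:
{"fn": "carry_out", "kwargs": {
  "motion": [0,0.003,0,0.03,0,0,0,0,0.003,0,0.03,0,0,0]
}}

```text
clock: 28.12
eef_pos: [0.5431, -0.2799, 0.1724]
tcp_rot: [-179.8, 6.4, 174.0]
force: [-2.7, 2.0, 21.4]
gripper_width: 0.275
finger_force: 35.4
```

Emit:
{"fn": "carry_out", "kwargs": {
  "motion": [0,-0.007,0,-0.06,0,0,0,0,-0.007,0,-0.06,0,0,0]
}}

```text
clock: 28.38
eef_pos: [0.5411, -0.2799, 0.178]
tcp_rot: [-179.8, 6.1, 173.9]
force: [0.3, 0.8, -1.3]
gripper_width: 0.275
finger_force: 35.1
```

```bash
python3 look.py
python3 - <<'E'
from h import *
t=Cam("top");g=cv2.cvtColor(t.im,cv2.COLOR_BGR2GRAY);np.set_printoptions(linewidth=160)
print(g[196:214,420:446])
c=bot.sense()['eef_pos'];R=Ro.from_euler('z',-6,degrees=True)
for X in([2,23,0],[-2,23,0],[2,-23,0]): print(X,t.proj(np.array([c[0],c[1],.097])+R.apply(np.array(X)/1000))[0])
for X in([3.5,24.5,0],[-3.5,24.5,0]): print("slot",t.proj(np.array([.536,-.2775,.092])+R.apply(np.array(X)/1000))[0])
E
```

```text
[ 0.5407017  -0.27973218  0.17747072] [-179.85421288    6.02998713  173.93421513] [-0.64000371 -0.58981168 -1.6110356 ]
[[104  99  97 100 102  97 101 103  99  98  98  99 102  98  90  79]
 [112 112 110 103 100 102 100 100 103 103  99  99 102  97  92  73]
 [134 137 131 121 110 101  99  99  99 101  98  97 104  98  98 101]
 [142 140 138 127 111  99 101  99 102  99  96  87  96 104 103 107]
 [141 138 139 128 107 100 100  98 100  99  85  73  98 122 120 116]
 [141 142 141 132 111 102  98 100 100 103  84  59 107 136 136 132]
 [140 141 140 127 109  97  96  95  96  96  75  68 111 139 139 139]
 [140 141 138 122 101  99  97 100  99  89  66  80 122 140 141 142]
 [140 139 136 116 101 101  97  98  98  83  60  86 125 139 140 140]
 [142 139 130 115 103 102  97  99  96  80  57  99 135 139 141 141]
 [141 141 138 134 125 110  91  88  91  74  60 109 140 143 142 141]
 [143 143 139 138 132 113  72  60  60  50  63 112 138 139 141 140]
 [141 139 139 138 132 110  60  36  33  42  81 121 139 138 138 139]
 [140 142 142 138 131  99  47  34  38  43  86 123 139 137 141 140]
 [140 141 140 137 124  91  47  40  42  43 
[... 2844 characters left out ...]
5 115 115 115 114 114 115 116 115 114 114 112 110 108 106 103  99  89  87  85  85 101]
 [ 97 112 117 114 116 116 116 116 116 115 115 117 116 115 114 116 115 115 114 114 113 111 108 108 108 113]
 [ 99 113 115 116 116 116 115 117 116 116 114 116 115 114 116 114 118 116 117 115 117 116 115 116 115 115]
 [103 114 117 116 115 115 116 115 116 114 115 115 116 116 115 117 117 114 117 115 115 116 115 115 114 116]
 [105 115 116 116 115 114 116 115 115 116 116 115 115 117 117 115 115 115 116 114 116 115 116 116 114 116]]
[2, 23, 0] [429.0252222  202.46391874]
[-2, 23, 0] [428.85978509 203.79548955]
[2, -23, 0] [444.94353265 205.42478576]
slot [427.27708067 203.69551016]
slot [426.98589034 206.01965535]
```

Emit:
{"fn": "carry_out", "kwargs": {
  "motion": [0,-0.008,0.017,0,0,0,0,0,-0.006,0.017,0.02,0,0,0,0,-0.005,0.017,0.035,0,0,0,0,-0.005,0.017,0.035,0,0,0]
}}

```text
clock: 28.98
eef_pos: [0.5424, -0.2772, 0.1726]
tcp_rot: [-179.9, 6.0, 173.9]
force: [-1.2, -0.0, -0.1]
gripper_width: 0.276
finger_force: 35.1
```

Emit:
{"fn": "carry_out", "kwargs": {
  "motion": [0,0.002,0,0.015,0,0,0,0,0.002,0,0.02,0,0,0]
}}

```text
clock: 29.22
eef_pos: [0.5427, -0.2781, 0.1701]
tcp_rot: [-179.8, 6.1, 173.9]
force: [0.4, -2.0, -1.3]
gripper_width: 0.277
finger_force: 35.1
```

No upward force 3 mm below the earlier contact height, so it's entering. Continuing.

Emit:
{"fn": "carry_out", "kwargs": {
  "motion": [0,0.003,0,0.025,0,0,0,0,0.005,0,0.05,0,0,0,0,0.005,0,0.05,0,0,0]
}}

```text
clock: 29.6
eef_pos: [0.5423, -0.2783, 0.1615]
tcp_rot: [-179.8, 6.0, 173.9]
force: [-0.6, -4.1, -2.6]
gripper_width: 0.279
finger_force: 35.1
```

Emit:
{"fn": "carry_out", "kwargs": {
  "motion": [0,0.005,0,0.04,0,0,0,0,0.009,0,0.08,0,0,0,0,0.009,0,0.08,0,0,0]
}}

```text
clock: 29.98
eef_pos: [0.5423, -0.2784, 0.1493]
tcp_rot: [-179.8, 6.1, 173.9]
force: [0.5, -5.3, -3.1]
gripper_width: 0.275
finger_force: 35.1
```

Emit:
{"fn": "carry_out", "kwargs": {
  "motion": [0,0.007,-0.01,0.06,0,0,0,0,0.013,-0.01,0.12,0,0,0,0,0.019,-0.01,0.18,0,0,0,0,0.019,-0.01,0.18,0,0,0]
}}

```text
clock: 30.48
eef_pos: [0.5416, -0.2785, 0.1216]
tcp_rot: [-179.9, 5.9, 173.9]
force: [-0.4, -2.7, -3.7]
gripper_width: 0.274
finger_force: 35.1
```

```bash
cat > look2.py <<'E'
from h import *
from meas import blobs
st=bot.sense();print(st['eef_pos'],st['tcp_rot'],st['force'],st['wrist_torque'],st['joint_pos'].round(1))
s=Cam("scene");g=cv2.cvtColor(s.im,cv2.COLOR_BGR2GRAY);np.set_printoptions(linewidth=140)
print(g[92:118,308:324])
R=Ro.from_euler('z',-6,degrees=True)
for X in([7,30,0],[-7,30,0],[7,30,10]): print("flush exp",X,s.proj(np.array([.536,-.2785,.092])+R.apply(np.array(X)/1000))[0].round(1))
E
python3 look2.py
```

```text
[ 0.5415787  -0.27849797  0.12156459] [-179.90037053    5.92985576  173.94546662] [-0.39334802 -2.72203908 -3.65847166] [-0.73499022  0.10477758 -0.00979397] [ 36.8  36.7 -17.2 104.   14.8  35.6  95.7]
[[ 97  99  92  93  89  88  82  75  70  57  54  41  38  44  41  39]
 [ 99 101 102 100  97 102 100  96  90  91  89  83  72  67  52  51]
 [101 101 102 101  99 100 101 100 100 100  97  97  97  90  89  87]
 [101  98  98  97  99  99 101 101  98 102 102 100 103  96  94  89]
 [104 104 104 102  99  99 100 100  97 100  98 101 103  92  82  73]
 [129 123 117 109 104  99  98 102 102 101 102 101 103  96  92  80]
 [138 136 133 121 106 100 102 101 102  99 101 100 102 102 104 102]
 [140 141 139 125 104 101 100 102  99  90  79  87 110 113 115 111]
 [138 140 132 115 103 100 100  97  96  85  57  83 118 134 133 134]
 [141 139 134 117 104 102  98 100  96  81  53  96 131 138 142 142]
 [139 142 136 117 102 101 101 100 101  79  55 104 136 140 141 141]
 [141 139 131 118 104 100  98  99 101  86  69 112 137 140 139 143]
 [137 140 138 133 125 108  86  84  86  77  79 113 138 139 139 140]
 [140 139 138 141 136 115  
[... 251 characters left out ...]
141 139 130  97  55  40  44  78 118 139 138 140 141 142]
 [140 140 142 140 139 125 105  75  69  94 128 140 140 140 141 143]
 [143 141 140 140 140 134 116  89  83 107 135 140 143 141 141 140]
 [140 142 142 143 141 133 114  95  94 112 135 140 141 141 142 142]
 [140 142 140 140 141 136 129 119 118 125 139 141 140 143 137 141]
 [140 139 141 139 141 138 139 138 135 136 139 140 141 141 141 142]
 [143 142 142 144 140 142 141 139 141 141 139 142 140 142 140 142]
 [141 142 140 142 139 140 140 140 140 141 141 141 141 142 141 140]
 [129 126 131 135 134 133 137 140 139 140 140 141 140 142 141 141]]
flush exp [7, 30, 0] [312.5 113.8]
flush exp [-7, 30, 0] [317.1 114.4]
flush exp [7, 30, 10] [312.5 111.7]
```

Emit:
{"fn": "carry_out", "kwargs": {
  "motion": [0,0.004,0,0.035,0,0,0,0,0.008,0,0.07,0,0,0,0,0.01,0,0.1,0,0,0,0,0.01,0,0.1,0,0,0]
}}

```text
clock: 31.02
eef_pos: [0.5427, -0.2787, 0.1077]
tcp_rot: [-179.9, 6.1, 174.0]
force: [-0.4, -2.4, -0.9]
gripper_width: 0.279
finger_force: 35.1
```

Emit:
{"fn": "carry_out", "kwargs": {
  "motion": [0,0.002,0,0.02,0,0,0,0,0.002,0,0.03,0,0,0]
}}

```text
clock: 31.28
eef_pos: [0.5428, -0.2787, 0.1035]
tcp_rot: [-179.9, 6.1, 173.9]
force: [-0.4, -1.0, 4.4]
gripper_width: 0.274
finger_force: 35.2
```

Emit:
{"fn": "carry_out", "kwargs": {
  "motion": [0,0.002,0,0.015,0,0,0,0,0.002,0,0.015,0,0,0]
}}

```text
clock: 31.52
eef_pos: [0.5428, -0.2787, 0.1028]
tcp_rot: [-179.8, 6.1, 173.9]
force: [-4.6, 0.2, 16.5]
gripper_width: 0.274
finger_force: 35.3
```

```bash
python3 look2.py
```

```text
[ 0.54282172 -0.27874576  0.10276684] [-179.83142453    6.09858056  173.94039111] [-4.57891974  0.16439783 16.54965297] [0.6259796  0.89025343 0.04524179] [ 36.3  38.2 -16.5 104.8  15.5  33.1  95. ]
[[ 39  53  57  48  39  42  43  44  34  43  39  37  38  41  40  44]
 [ 44  48  53  41  37  45  41  38  37  39  38  41  43  43  42  52]
 [ 41  42  42  39  44  36  45  43  39  39  37  51  59  53  44  47]
 [ 48  42  41  41  45  39  42  38  40  42  43  48  50  49  44  37]
 [ 89  83  70  58  53  51  46  44  34  43  41  43  42  39  40  44]
 [101  99  93  93  90  89  80  68  60  49  54  47  47  44  42  40]
 [100 103 101  98 100  98  97  93  89  86  89  84  78  70  55  47]
 [100 101 101  98  99  99  99  98  99 100 100  99  93  93  88  89]
 [103 102 100  99 100 101 102 100 102 101 100 102 101  94  87 100]
 [109 103 104 102 101  99 100 100  98 100 102 103 101  89  71  76]
 [130 127 118 107  99 101 102  99  99  99  99 101  98  94  94  95]
 [140 138 130 116 104  99  99 100 100  95  93 100 103 101 105 104]
 [141 140 135 120 104 101 101 101 103  94  74 102 121 122 117 114]
 [140 139 134 116 104  99 100 
[... 248 characters left out ...]
141 139 127  99  61  57  56  59 108 140 140 141 143 139]
 [140 140 141 138 127  89  45  36  42  65 112 138 141 141 141 140]
 [139 142 140 139 119  69  37  33  40  81 122 138 142 139 140 140]
 [142 141 141 138 117  62  41  38  48  98 134 140 143 140 142 142]
 [140 142 139 138 121  77  60  49  62 107 140 142 142 138 141 141]
 [140 140 140 140 136 128 114 102  99 117 138 141 141 142 139 142]
 [138 143 140 141 141 138 136 131 132 136 139 142 143 143 140 141]
 [141 140 137 141 140 141 141 141 140 141 142 141 141 141 142 139]
 [128 129 129 134 135 132 139 142 141 140 138 141 141 141 142 141]]
flush exp [7, 30, 0] [312.5 113.8]
flush exp [-7, 30, 0] [317.1 114.4]
flush exp [7, 30, 10] [312.5 111.7]
```

Emit:
{"fn": "carry_out", "kwargs": {
  "motion": [0,0.001,0,0.02,0,0,0,0,0.001,0,0.02,0,0,0]
}}

```text
clock: 31.82
eef_pos: [0.543, -0.2788, 0.1026]
tcp_rot: [-179.8, 6.1, 173.9]
force: [-10.9, 4.4, 38.9]
gripper_width: 0.279
finger_force: 37.8
```

Stiff stop, so it's flush. Relaxing the load, opening and withdrawing.

Emit:
{"fn": "carry_out", "kwargs": {
  "motion": [0,-0.003,0,-0.032,0,0,0,0,-0.003,0,-0.032,0,0,0,0.6,-0.003,0,-0.032,0,0,0,0.6,-0.003,0,-0.032,0,0,0,0.6,-0.003,0,-0.032,0,0,0]
}}

```text
clock: 32.45
eef_pos: [0.5436, -0.2794, 0.103]
tcp_rot: [-179.8, 6.1, 173.9]
force: [-0.8, -1.9, 5.3]
gripper_width: 0.558
finger_force: 2.5
```

Emit:
{"fn": "carry_out", "kwargs": {
  "motion": [0.65,0,0,-0.3,0,0,0,0.65,0,0,-0.6,0,0,0,0.65,0,0,-1,0,0,0,0.65,0,0,-1,0,0,0]
}}

```text
clock: 32.95
eef_pos: [0.5296, -0.2777, 0.2561]
tcp_rot: [-179.7, 6.5, 174.0]
force: [1.4, -0.5, 0.0]
gripper_width: 0.651
finger_force: 0.0
```

Emit:
{"fn": "carry_out", "kwargs": {
  "motion": [0.65,0.5,0.9,-0.6,0,0,0,0.65,0.5,0.9,-0.6,0,0,0,0.65,0.5,0.9,-0.6,0,0,0,0.65,0.5,0.9,-0.6,0,0,0]
}}

```text
clock: 33.45
eef_pos: [0.4574, -0.1303, 0.334]
tcp_rot: [-179.8, 6.1, 174.3]
force: [0.5, -0.5, -0.1]
gripper_width: 0.649
finger_force: 0.0
```

Emit:
{"fn": "carry_out", "kwargs": {
  "motion": [0.65,0.2,0.95,0,0,0,0,0.65,0.2,0.95,0,0,0,0,0.65,0.2,0.95,0,0,0,0,0.65,0.2,0.95,0,0,0,0]
}}

```text
clock: 33.95
eef_pos: [0.443, 0.012, 0.3284]
tcp_rot: [-179.9, 5.9, 174.1]
force: [0.1, 0.2, 0.5]
gripper_width: 0.652
finger_force: 0.0
```

Run:
```python
from meas import *
s=Cam("scene");t=Cam("top");R=Ro.from_euler('z',-5.9,degrees=True)
for n,c,b in(("scene",s,(303,72,352,122)),("top",t,(420,188,458,240))):
    for a,f,p in blobs(c.im,b,70): print(n,round(a),p.round(1).tolist())
for n,o,w in(("slim",(.4722,-.272,.092),22),("broad",(.5355,-.2785,.092),30)):
  for X in([-7,w,0],[7,w,0],[-7,w,10],[-8,-13,70],[8,-13,70],[-8,13,70],[8,13,70],[-7,-w,0]):
    q=np.array(o)+R.apply(np.array(X)/1000);print(n,X,s.proj(q)[0].round(1),t.proj(q)[0].round(1))
for n,p in(("beaker",(345,250)),("bottle",(427,183)),("jar",(268,174))): pass
a=cv2.imread("pics/top0.png");d=np.abs(a.astype(int)-t.im).max(2)
for n,(x0,y0,x1,y1) in(("beaker",(330,232,360,264)),("bottle",(412,156,448,192)),("jar",(252,150,282,180))): print(n,(d[y0:y1,x0:x1]>25).sum())
a=cv2.imread("pics/scene0.png");d=np.abs(a.astype(int)-s.im).max(2)
for n,(x0,y0,x1,y1) in(("beaker",(345,168,376,205)),("bottle",(268,94,296,136)),("jar",(255,255,283,286))): print(n,(d[y0:y1,x0:x1]>25).sum())
```

```text
scene 96 [[339.9, 90.4], [336.9, 91.4], [335.2, 112.2], [336.1, 113.3], [338.7, 112.8], [340.2, 105.7], [341.2, 91.1]]
scene 108 [[316.7, 88.2], [314.9, 88.6], [313.8, 92.4], [312.9, 112.6], [314.3, 113.3], [316.4, 112.7], [319.2, 99.7], [318.6, 89.4]]
scene 169 [[351.4, 71.6], [347.6, 90.4], [350.2, 93.6], [348.1, 108.8], [344.7, 111.4], [342.7, 121.4], [351.4, 121.4], [351.4, 88.6], [349.6, 87.7], [351.4, 86.6]]
top 8 [[419.6, 237.7], [419.6, 239.4], [427.9, 239.3]]
top 141 [[446.6, 223.9], [437.9, 221.7], [431.4, 225.1], [427.4, 225.2], [426.7, 228.9], [440.8, 232.1], [446.2, 227.8]]
top 176 [[448.3, 199.6], [440.3, 197.6], [432.8, 202.3], [427.1, 201.7], [426.2, 205.8], [445.7, 209.6], [447.1, 208.3]]
slim [-7, 22, 0] [338.4 114.9] [425.4 229.1]
slim [7, 22, 0] [333.8 114.4] [426.  224.3]
slim [-7, 22, 10] [338.5 112.7] [426.5 228.5]
slim [-8, -13, 70] [341.4  90. ] [446.2 227.9]
slim [8, -13, 70] [336.   89.3] [446.9 222.1]
slim [-8, 13, 70] [340.3  96.6] [436.5 226.1]
slim [8, 13, 70] [334.9  96. ] [437.1 220.3]
slim [-7, -22, 0] [340.2 103.9] [440.8 232. ]
broad [-7, 30, 0] [317.3 114.4] [425.3 207. ]
broad [7, 30, 0] [312.7 113.9] [425.9 202.4]
broad [-7, 30, 10] [317.3 112.2] [426.3 206.3]
broad [-8, -13, 70] [320.   87.4] [448.7 204.9]
broad [8, -13, 70] [314.6  86.8] [449.3 199.2]
broad [-8, 13, 70] [318.6  94.1] [439.1 203.1]
broad [8, 13, 70] [313.2  93.4] [439.8 197.5]
broad [-7, -30, 0] [320.2  99.5] [446.  210.9]
beaker 449
bottle 0
jar 0
beaker 0
bottle 0
jar 0
```

Both outlines match the flush positions in both views, and the bottle, beaker and jar haven't moved. Handing in.

```bash
python3 -c "
from cell import bot
print(bot.job_done())"
```

```text
the job is handed in; nothing more can be done
None
```

Both scrapers are in their own slots, pressed to a hard stop and released, and the job is handed in at about 34 s; the cameras show both flush to about 1 px (roughly 3–4 mm, so no finer than the 3 mm limit) and the bottle, beaker and jar unmoved, though no verdict came back.

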